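# Snap the scanner boom into its bench post

## Task

Fit the loose barcode-scanner boom onto the bench post: hold its spring button pressed flush while you slide the tapered end of the boom into the post's sleeve, then push the boom on until the button pops out through the sleeve's hole. Do not force it or ram your fingers into the sleeve, leave the cartons and the bottle where they are, and let go of the boom at the end.

Things in the scene. Friction and masses are not known exactly. Their poses are not given: they have to be found in the camera images.
- post: Post screwed to the bench: steel foot 90 x 90 x 8 mm, grey column 34 mm square, and on top a black tee clamp (24 mm long, thumb screw on its +y side) that holds a level grey square sleeve. Origin on the bench under the column's middle. x runs along the sleeve, the way the boom goes in; z is up. All of it stands firm.
- tee_center (a point): Middle of the tee clamp, on the sleeve's axis, 150 mm above the bench; axes as post. The sleeve (105 mm long, 32 mm square outside, 27 mm bore, square-edged mouth) was clamped by hand: its open mouth lies anywhere from 54 to 84 mm from this point along -x. In its -y side is one round hole, 14 mm wide, 32 mm behind the mouth, at mid-height.
- boom_center (a point): Loose scanner boom, about 0.15 kg: bare metal tube 25 mm square. Point on its axis, 12.5 mm above its underside. x runs along the tube to its tapered end, z is up as it lies. Tube x -80 to +90 mm; black plug tapering to 17 mm square, +90 to +100; collar 32 mm wide, 30 high, -86 to -74; grey scan head 46 mm square, 34 high, -131 to -85. Mass centre near x = -10. It goes in this way up.
- boom: The same boom; origin on its underside, 12.5 mm below boom_center; same axes. Collar and head share the tube's underside.
- button_seat (a point): Centre of the spring button's place on the surface of the tube's -y side: 52 mm from boom_center towards the tapered end (48 mm from the tip), half-way up the side; axes as the boom. With the boom locked this point is 32 mm behind the mouth, at the sleeve's hole.
- snap_button: Dark steel button, 12 mm across, straight-sided, 6 mm out of the tube's -y side at rest. Origin at button_seat when out, moving up to 6 mm along the boom's +y as it is pressed flush (spring 3 N out, 7 N flush). The sleeve's edge cannot push it in: hold it pressed until its front part is under the edge. It rubs in the sleeve (5 to 12 N of push), and has 1 mm of play each way in the hole.
- carton_flat: Loose white reagent carton, 75 x 110 mm, 45 mm high, paper labels; origin at its base. Not to be disturbed.
- carton_dark: Loose black reagent carton, 55 x 85 mm, 75 mm high, white labels; origin at its base. Not to be disturbed.
- reagent_bottle: Loose white reagent bottle, 52 mm in diameter, 95 mm high; origin at its base. Not to be disturbed.

How it is judged:
By the outcome, as a careful person would: the job done as asked, in the order asked, and still so for the second after the job is handed in, with the robot touching nothing.
It also fails if it takes over 67 s, if anything falls off the work surface, if the arm or the gripper's body presses on something with over 40 N, if the wrist force passes 120 N, or if a joint passes its speed limit or range.

## Robot

A 6-joint arm with a two-finger parallel gripper is mounted at the origin on the work surface. World frame = base frame: x ahead of the robot, y to its left, z up, the work surface at z = 0. Lengths are in m, angles in degrees, forces in N, time in s.
With the tool pointing down it reaches from about 0.15 to 0.775 m from the base axis. Payload 6.1 kg.
Tool frame: the origin (TCP) lies midway between the tips of the shut fingers; the grasp point (between the pads) lies 19 mm behind it (r.pinch_z is the distance from the TCP to the grasp point, in m); z points along the fingers, y is the direction in which the jaws open and shut (so a half turn about z gives the same grasp; the last joint's range is limited). The gripper opens to 85 mm and grips with 20 to 120 N. Pads are 22 mm wide; open, the fingers measure 114 mm over their backs; the gripper's body (76 mm by 85 mm) begins 54 mm behind the grasp point. The pads swing forward as they close: fully open they stand 13 mm farther back than shut.
Start: joints at [-68.583, 7.208, -2.269, 80.523, 0, 90], TCP at [0.192, -0.489, 0.231] pointing down, gripper open.
Joint ranges: [-155.77, 155.77], [-54.66, 111.73], [-72.52, 77.12], [-102.08, 115.82], [-83.92, 84.16], [-180, 180]. Speed limits (degrees/s): [136.94, 136.94, 172.46, 180, 180, 180].

## Interface

Orientations are given as [roll, pitch, yaw] about the fixed x, y, z axes, in that order (R = Rz(yaw) Ry(pitch) Rx(roll)).
In Python, from workcell import get_state, grab_frame, camera_info, r, spotter gives the robot as it stands.
- The arm moves only by the tool send_rows, never from a script. Its argument "steps" is text: rows parted by semicolons, each of 7 numbers parted by spaces: the shift along the tool's x, y, z in mm, then the turn, a rotation vector about the tool's x, y, z in rad, then the opening, from 0 (shut) to 1 (fully open). In form: dx dy dz rx ry rz claw; .... A call has exactly 8 rows; each row is the pose to reach, as a shift and turn from the pose commanded when the call began, along the tool's axes at that moment; what a row does not reach only later rows make up. A row lasts 1/10 s, in which the tool goes at most 50 mm and 8.59 degrees, less where a joint would pass 70% of its speed; a pose out of reach is approached as far as the arm can. A call with a gripper value outside its range is refused whole. The fingers move at their own pace and stop on an object; the grip force is fixed at half the most. Time passes only in rows, so rows that repeat a pose let the fingers close, or fill a call up. It gives the time, the measured TCP pose, the force and the opening at its end, in the units of the state.
- get_state(): the state, without advancing time (a new reading comes with each control period).
- grab_frame(name): name is "side" or "top" or "wrist"; returns the picture (400x640x3 uint8, red, green, blue); there is no depth.
- camera_info(name): a dict with "camera_matrix" (3x3 intrinsics, pixels), "camera_from_world" (4x4, takes a point from world to camera coordinates); the wrist camera has in their place "mount" (4x4, takes a point from camera to tool coordinates, whose origin is the TCP and whose axes are the flange's). Camera axes: x right, y down, z forward; pixel columns grow to the right and rows downward; lengths in m; the calibration is good to about 2 mm. A picture is of the moment at which its call begins: read the wrist's pose just before it. camera_info takes no time and is no camera call.
- r.job_done(): hands the job in, once; it reports no verdict.
Trained networks look in the newest picture that a camera, given by its name, has taken for a name from the list of things; names that differ only in an ending like _2 or _b are one class to them, and where a whole thing is asked for, a point or a joint stands for the part that bears it (a point fixed in the world has none). Each returns a list of dicts, best first, with "p" (0 to 1); they miss things now and then, are a little off and sometimes report something else, mostly with a low value. They report only what shows in the picture. A call takes as long as a camera call.
- spotter.find_in(camera, thing): "bbox" ([left, top, right, bottom] in pixels, round what is visible of it).
- spotter.spot_point(camera, thing): "centre" ([column, row] in pixels: a listed point, or the origin of a listed thing).
The state is a dict: "time_s": time; "joint_pos": joint angles; "qvel": joint speeds; "joint_efforts": joint torques, N m; "tool_pos": TCP position; "tool_rot": TCP orientation; "wrist_force": force on the tool from outside, world axes, zero at the start; "ft_torque": the same for the moment, N m; "finger_gap": opening from 0.0 (shut) to 1.0 (fully open).
Only numpy, scipy, OpenCV 4.12 (cv2) and the standard library are available. Lean on these libraries where they do the work, as an engineer would, in place of code of your own. Each camera call takes 0.05 s, during which the arm holds its last target. There are 200 camera calls.

## Working session

There is one attempt and no reset: what is moved stays moved. The work goes in short steps, Python scripts to look and compute and a tool call to move; the robot and the scene stay as the last step left them, time stands still between calls to the robot, and variables do not carry over. Pictures are saved under pics/ and viewed, about 8 in all and at most 12, crops included, and the job is handed in when it is done.

Besides the shell and the picture viewer there is one more tool, called after "Call:" by a JSON object that holds its "fn" and its "kwargs", one argument or row to a line. send_rows: Moves the arm, as the interface text tells. Its arguments: {"type":"object","properties":{"steps":{"type":"string"}},"required":["steps"]}

```bash
mkdir -p pics; cat > h.py <<'E'
import numpy as np, cv2
from workcell import get_state, grab_frame, camera_info, r, spotter
from scipy.spatial.transform import Rotation as R
def cam(name, st=None):
    c=camera_info(name); K=np.array(c["camera_matrix"])
    if name=="wrist":
        st=st or get_state(); T=np.eye(4); T[:3,:3]=R.from_euler('xyz',st["tool_rot"],degrees=True).as_matrix(); T[:3,3]=st["tool_pos"]
        return K,np.linalg.inv(T@np.array(c["mount"]))
    return K,np.array(c["camera_from_world"])
def proj(KT,p):
    K,T=KT; p=np.atleast_2d(p); q=(T[:3,:3]@p.T).T+T[:3,3]; q=q@K.T; return q[:,:2]/q[:,2:]
def ray(KT,uv):
    K,T=KT; d=T[:3,:3].T@np.linalg.inv(K)@np.array([uv[0],uv[1],1.]); return -T[:3,:3].T@T[:3,3], d
def atz(KT,uv,z):
    o,d=ray(KT,uv); return o+d*(z-o[2])/d[2]
def tri(L):
    A=0;b=0
    for KT,uv in L:
        o,d=ray(KT,uv); d=d/np.linalg.norm(d); P=np.eye(3)-np.outer(d,d); A=A+P; b=b+P@o
    return np.linalg.solve(A,b)
def save(n,im): cv2.imwrite("pics/"+n+".png",im[:,:,::-1])
E
python3 - <<'E'
from h import *
np.set_printoptions(precision=4,suppress=True)
ims={}
for c in("top","side"):
    ims[c]=grab_frame(c); save(c,ims[c]); KT=cam(c); print(c,KT[0].tolist(),"pos",ray(KT,(320,200))[0])
    for t in("post","tee_center","boom_center","boom","button_seat","snap_button","carton_flat","carton_dark","reagent_bottle"):
        p=spotter.spot_point(c,t)[:2]
        print(t,[(np.round(x["centre"],1).tolist(),round(x["p"],2)) for x in p], [np.round(x["bbox"]).tolist() for x in spotter.find_in(c,t)[:1]] if t in("post","boom","snap_button") else "")
print({k:v for k,v in get_state().items()}, r.pinch_z)
print(camera_info("wrist"))
E
```

```text
top [[485.912280729311, 0.0, 317.009577745643], [0.0, 485.912280729311, 203.17063857300485], [0.0, 0.0, 1.0]] pos [0.3611 0.0457 1.4162]
post [([286.4, 242.4], 0.89)] [[268.0, 210.0, 303.0, 260.0]]
tee_center [([279.3, 234.9], 0.55)] 
boom_center [([411.6, 237.1], 0.83)] 
boom [([411.6, 239.5], 0.66)] [[406.0, 194.0, 427.0, 276.0]]
button_seat [([400.8, 255.6], 0.61)] 
snap_button [] []
carton_flat [([394.9, 150.3], 0.78)] 
carton_dark [([321.2, 150.4], 0.91)] 
reagent_bottle [([221.7, 247.7], 0.63)] 
side [[383.51764514952305, 0.0, 319.57143534977644], [0.0, 383.51764514952305, 196.76094729284793], [0.0, 0.0, 1.0]] pos [ 0.5529 -0.4541  0.7732]
post [([276.9, 202.7], 0.84)] [[249.0, 148.0, 297.0, 222.0]]
tee_center [([271.0, 165.3], 0.79)] 
boom_center [([293.1, 350.4], 0.71)] 
boom [([294.8, 356.1], 0.85)] [[241.0, 343.0, 368.0, 366.0]]
button_seat [([267.3, 342.0], 0.9)] 
snap_button [] []
carton_flat [([416.0, 315.5], 0.61)] 
carton_dark [([398.2, 225.1], 0.81)] 
reagent_bottle [([267.3, 151.1], 0.89)] 
{'time_s': 1.3, 'joint_pos': array([-68.5835,   7.2075,  -2.2678,  80.5238,   0.0001,  89.9996]), 'qvel': array([ 0.0177,  0.009 ,  0.0048,  0.0627, -0.1286,  0.0381]), 'joint_efforts': array([  0.0025, -43.5717,  35.3087,   0.0018,   0.0001,   0.    ]), 'tool_pos': array([ 0.1917, -0.4887,  0.2313]), 'tool_rot': array([179.9991,  -0.0001,  21.4169]), 'wrist_force': array([ 0.4823,  1.0261, -0.184 ]), 'ft_torque': array([-0.0403,  0.0256, -0.031 ]), 'finger_gap': 1.0030422316722631} 0.0187
{'camera_matrix': array([[306.9275,   0.    , 323.4028],
       [  0.    , 306.9275, 197.529 ],
       [  0.    ,   0.    ,   1.    ]]), 'mount': array([[-0.0014, -0.9655, -0.2603,  0.0654],
       [ 1.    , -0.0015,  0.0004,  0.0003],
       [-0.0008, -0.2603,  0.9655, -0.1424],
       [ 0.    ,  0.    ,  0.    ,  1.    ]])}
```

```bash
python3 -c "
import cv2,numpy as np
a=cv2.imread('pics/top.png');b=cv2.imread('pics/side.png');print(a.shape)"
```

```text
(400, 640, 3)
```

View pics/top.png

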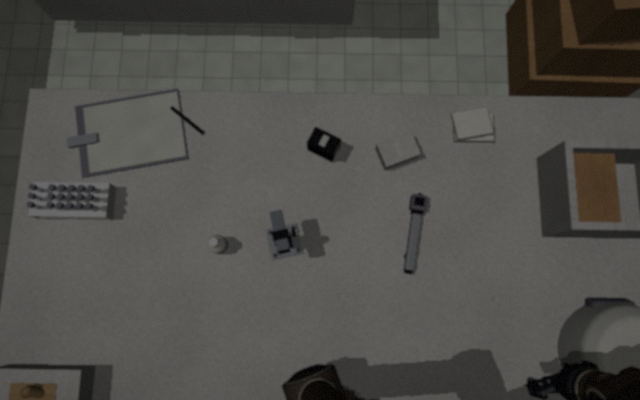

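View pics/side.png

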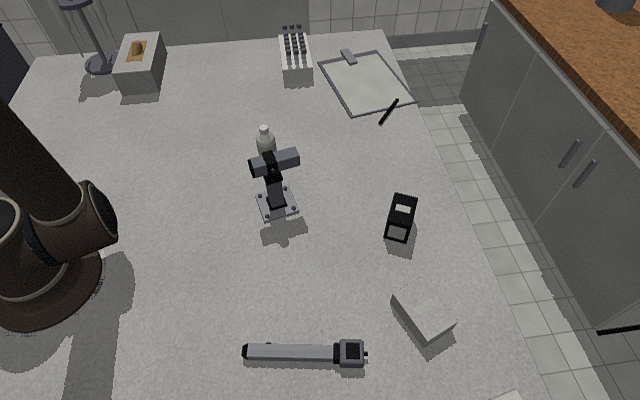

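The top view shows the boom with its tip at (409,271), pointing at the robot, and its head at (419,202). The sleeve runs from the far end at (277,212) to near (288,250), with the tee at (283,240). The side view shows the button at (268,345) on the boom's far (+y world) side and the thumb screw on the near side. So the mouth faces world +x, and the boom goes in towards -x.

```bash
python3 - <<'E'
from h import *
np.set_printoptions(precision=4,suppress=True)
t=cam("top");s=cam("side")
print("tee",tri([(t,(279.3,234.9)),(s,(271,165.3))]),atz(t,(279.3,234.9),.15),atz(s,(271,165.3),.15))
print("post",tri([(t,(286.4,242.4)),(s,(276.9,202.7))]),atz(t,(286.4,242.4),0),atz(s,(276.9,202.7),0))
print("bc",tri([(t,(411.6,237.1)),(s,(293.1,350.4))]),atz(t,(411.6,237.1),.0125),atz(s,(293.1,350.4),.0125))
print("seat",atz(t,(400.8,255.6),.0125),atz(s,(267.3,342),.0125))
print("tip",atz(t,(409,271),.015),atz(s,(245,351),.0125),"head",atz(t,(419.5,203),.034),atz(s,(351,343),.034))
print("mouth side far",atz(s,(299,152),.166),"top",atz(t,(277,211),.166))
for n,p,a in(("carton_flat",(394.9,150.3),(416,315.5)),("dark",(321.2,150.4),(398.2,225.1)),("bottle",(221.7,247.7),(267.3,151.1))): print(n,atz(t,p,0),atz(s,a,0))
E
```

```text
tee [0.5163 0.1484 0.1378] [0.5156 0.1476 0.15  ] [0.5163 0.1366 0.15  ]
post [0.5133 0.138  0.0107] [0.5122 0.1382 0.    ] [0.515 0.147 0.   ]
bc [ 0.5274 -0.2252  0.0205] [ 0.5325 -0.2254  0.0125] [ 0.5229 -0.2242  0.0125]
seat [ 0.4784 -0.1933  0.0125] [ 0.4745 -0.2015  0.0125]
tip [ 0.4347 -0.2157  0.015 ] [ 0.4311 -0.2125  0.0125] head [ 0.6295 -0.2461  0.034 ] [ 0.6332 -0.2323  0.034 ]
mouth side far [0.5811 0.1526 0.166 ] top [0.5762 0.1543 0.166 ]
carton_flat [ 0.7975 -0.1823  0.    ] [ 0.7793 -0.1861  0.    ]
dark [0.7933 0.0409 0.    ] [0.8012 0.0366 0.    ]
bottle [0.4935 0.3264 0.    ] [0.5001 0.3353 0.    ]
```

Call:
{"fn": "send_rows", "kwargs": {
  "steps": "45 -16 13 0 0 0.06 1;90 -32 26 0 0 0.12 1;135 -48 39 0 0 0.19 1;180 -64 52 0 0 0.25 1;225 -80 65 0 0 0.31 1;270 -97 78 0 0 0.38 1;315 -113 91 0 0 0.45 1;360 -129 104 0 0 0.5 1"
}}

```text
time_s: 2.1
tool_pos: [0.4811, -0.2357, 0.127]
tool_rot: [180.0, -0.0, -7.4]
wrist_force: [0.2, -0.4, 1.4]
finger_gap: 0.999
```

```bash
python3 - <<'E'
from h import *
np.set_printoptions(precision=4,suppress=True)
st=get_state(); KT=cam("wrist",st); im=grab_frame("wrist"); save("w1",cv2.resize(im,(800,500)))
print(st["tool_pos"],st["tool_rot"])
for t in("boom_center","button_seat","snap_button","boom"):
    p=spotter.spot_point("wrist",t)[:2]
    print(t,[(np.round(x["centre"],1).tolist(),round(x["p"],2),atz(KT,x["centre"],.0125)) for x in p])
E
```

```text
[ 0.4811 -0.2357  0.127 ] [179.9785  -0.0378  -7.3676]
boom_center [([311.1, 144.0], 0.69, array([ 0.5243, -0.2316,  0.0125]))]
button_seat [([294.1, 203.4], 0.95, array([ 0.4756, -0.2098,  0.0125]))]
snap_button [([295.7, 200.7], 0.43, array([ 0.4778, -0.2115,  0.0125]))]
boom [([307.9, 139.8], 0.74, array([ 0.5281, -0.2295,  0.0125]))]
```

View pics/w1.png

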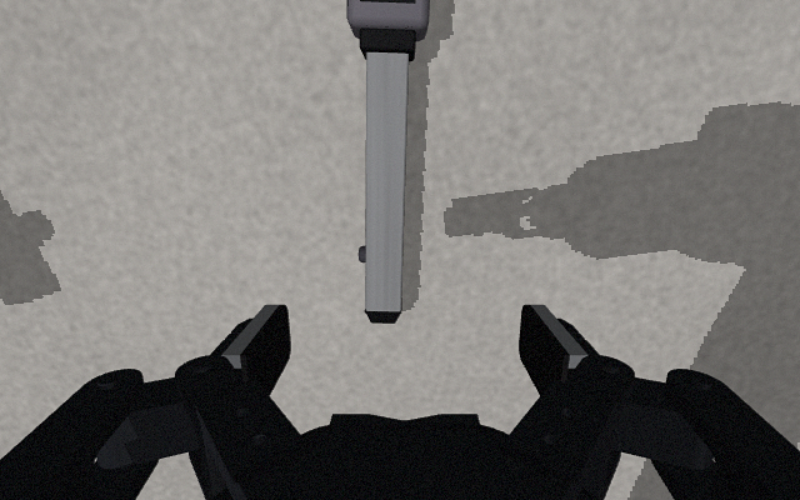

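The wrist view shows the tube from the collar at row 53 to the plug joint at row 311. Its left edge is at column 366, with the button at (362,254), and the open jaws are below. I'll measure the edges more exactly.

```bash
python3 - <<'E'
from h import *
np.set_printoptions(precision=4,suppress=True)
st=get_state(); KT=cam("wrist",st)
im=cv2.imread("pics/w1.png",0)
for v in (80,180,290): print(v,im[v,358:416:1].tolist())
print([int(x) for x in im[295:330,384]])
print([int(x) for x in im[40:62,386]]); print("btn",im[240:268,361].tolist())
f=lambda u,v:((u+.5)/1.25-.5,(v+.5)/1.25-.5)
a=atz(KT,f(366,80),.025);b=atz(KT,f(365.5,290),.025);d=b-a;print(a,b,np.degrees(np.arctan2(d[1],d[0])))
a=atz(KT,f(384,311.5),.025);b=atz(KT,f(386,53),.025);print(a,b,np.linalg.norm(a-b),"len should be .164")
print("btn",atz(KT,f(362,254),.0155))
E
```

```text
80 [163, 161, 161, 157, 155, 157, 159, 155, 123, 120, 131, 133, 134, 134, 134, 135, 136, 136, 132, 133, 135, 136, 131, 131, 130, 129, 130, 128, 126, 126, 129, 132, 134, 131, 130, 131, 132, 131, 132, 133, 131, 132, 132, 130, 129, 129, 130, 134, 113, 92, 87, 104, 104, 103, 103, 103, 102, 102]
180 [154, 155, 153, 153, 155, 156, 152, 129, 121, 126, 133, 133, 132, 133, 134, 135, 138, 138, 133, 131, 131, 132, 131, 135, 134, 133, 133, 132, 130, 128, 128, 128, 127, 129, 129, 127, 129, 127, 131, 131, 130, 129, 132, 132, 130, 119, 97, 89, 96, 100, 100, 100, 102, 103, 105, 105, 102, 103]
290 [163, 160, 161, 161, 162, 161, 155, 115, 119, 124, 127, 131, 131, 130, 131, 133, 132, 130, 130, 130, 130, 131, 132, 133, 130, 126, 122, 123, 125, 125, 125, 127, 129, 126, 125, 125, 122, 125, 125, 127, 130, 131, 108, 86, 92, 105, 100, 102, 103, 104, 104, 104, 107, 107, 105, 103, 103, 104]
[127, 125, 125, 124, 122, 126, 127, 125, 125, 127, 126, 126, 124, 124, 128, 134, 66, 28, 15, 8, 14, 11, 14, 18, 15, 13, 12, 28, 84, 171, 166, 162, 160, 161, 164]
[26, 27, 27, 26, 25, 27, 24, 18, 14, 12, 7, 1, 68, 133, 127, 127, 129, 128, 126, 126, 127, 127]
btn [162, 161, 161, 160, 160, 166, 86, 43, 40, 49, 49, 54, 59, 61, 59, 58, 62, 62, 58, 55, 47, 49, 112, 172, 168, 167, 165, 164]
[ 0.5835 -0.2279  0.025 ] [ 0.4525 -0.2074  0.025 ] 171.11493380878517
[ 0.4351 -0.2177  0.025 ] [ 0.5964 -0.2417  0.025 ] 0.16301001243938854 len should be .164
btn [ 0.4754 -0.2076  0.0155]
```

Call:
{"fn": "send_rows", "kwargs": {
  "steps": "0 -3 20 0 0 0.005 1;1 -6 40 0 0 0.01 1;1 -9 60 0 0 0.02 1;1 -11 75 0 0 0.02 0.8;1 -11 80 0 0 0.02 0.7;1 -11 80 0 0 0.02 0.7;1 -11 80 0 0 0.02 0.7;1 -11 80 0 0 0.02 0.7"
}}

```text
time_s: 3.15
tool_pos: [0.4826, -0.2271, 0.0485]
tool_rot: [180.0, -0.1, -8.4]
wrist_force: [0.1, 0.9, 0.9]
finger_gap: 0.702
```

```bash
python3 - <<'E'
from h import *
np.set_printoptions(precision=4,suppress=True)
st=get_state(); KT=cam("wrist",st); im=grab_frame("wrist"); save("w2",cv2.resize(im,(800,500)))
print(st["tool_pos"],st["tool_rot"])
p=spotter.spot_point("wrist","button_seat")[:2]
print([(np.round(x["centre"],1).tolist(),round(x["p"],2),atz(KT,x["centre"],.0125)) for x in p])
E
```

```text
[ 0.4826 -0.2271  0.0485] [179.967   -0.1033  -8.4154]
[([294.5, 241.4], 0.65, array([ 0.4745, -0.2081,  0.0125]))]
```

View pics/w2.png

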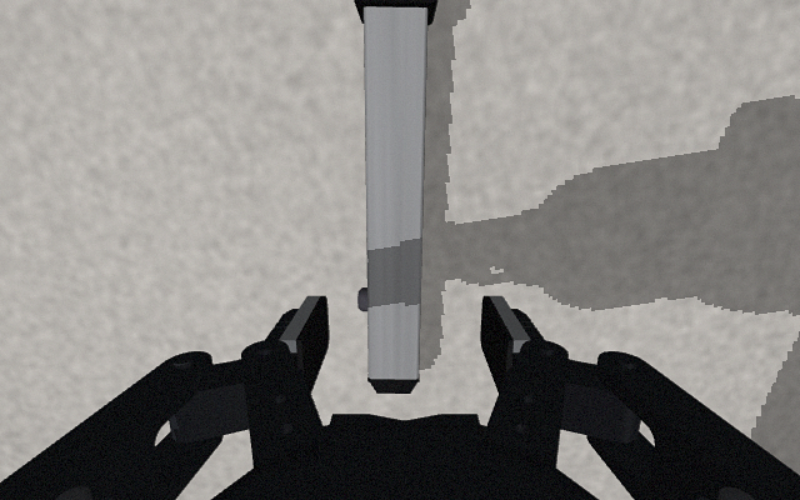

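The boom lies along the view, with the button at (363,299), the plug joint at row 380 and the tube centre at column about 395, against the finger midline at about 405.

```bash
python3 - <<'E'
from h import *
np.set_printoptions(precision=4,suppress=True)
st=get_state(); KT=cam("wrist",st)
f=lambda u,v:((u+.5)/1.25-.5,(v+.5)/1.25-.5)
Rt=R.from_euler('xyz',st["tool_rot"],degrees=True).as_matrix()
L=lambda p:Rt.T@(p-st["tool_pos"])*1000
for n,uv,z in(("plug90",(394.5,380),.025),("collar",(396,8),.025),("btn+3",(363,299.5),.0155)):
    p=atz(KT,f(*uv),z);print(n,p,L(p))
E
```

```text
plug90 [ 0.4369 -0.2155  0.025 ] [-46.8285  -4.4814  23.0801]
collar [ 0.5975 -0.2411  0.025 ] [115.7773  -2.5979  23.3037]
btn+3 [ 0.4774 -0.206   0.0155] [ -8.1833 -19.8505  32.6266]
```

Call:
{"fn": "send_rows", "kwargs": {
  "steps": "1 -2 8 0 0 0.006 0.7;2 -4 18 0 0 0.012 0.7;2 -4 30 0 0 0.012 0.7;2 -4 40 0 0 0.012 0.7;2 -4 46 0 0 0.012 0.7;2 -4 46 0 0 0.012 0.7;2 -4 46 0 0 0.012 0.5;2 -4 46 0 0 0.012 0.4"
}}

```text
time_s: 4.05
tool_pos: [0.485, -0.2228, 0.0017]
tool_rot: [-180.0, -0.0, -9.1]
wrist_force: [-1.3, 1.4, 0.7]
finger_gap: 0.399
```

Call:
{"fn": "send_rows", "kwargs": {
  "steps": "0 0 0 0 0 0 0.3;0 0 0 0 0 0 0.2;0 0 0 0 0 0 0;0 0 0 0 0 0 0;0 0 0 0 0 0 0;0 0 0 0 0 0 0;0 0 0 0 0 0 0;0 0 0 0 0 0 0"
}}

```text
time_s: 4.85
tool_pos: [0.4853, -0.2235, 0.0024]
tool_rot: [179.9, -0.1, -9.1]
wrist_force: [-0.8, -1.1, 5.2]
finger_gap: 0.279
```

```bash
python3 - <<'E'
from h import *
im=grab_frame("wrist"); st=get_state();a=cv2.resize(im,(800,500))[200:]
im=grab_frame("side"); b=cv2.resize(im[300:400,200:400],(600,300),interpolation=cv2.INTER_CUBIC)
o=np.zeros((600,800,3),np.uint8);o[:300]=a;o[300:,:600]=b;save("w3",o)
print(st["tool_pos"],st["tool_rot"],st["finger_gap"],st["wrist_force"])
E
```

```text
[ 0.48535149 -0.22344227  0.00240527] [ 1.79927030e+02 -1.11183364e-01 -9.08176865e+00] 0.2810230484064966 [-1.15652511 -2.28319982  6.12517175]
```

View pics/w3.png

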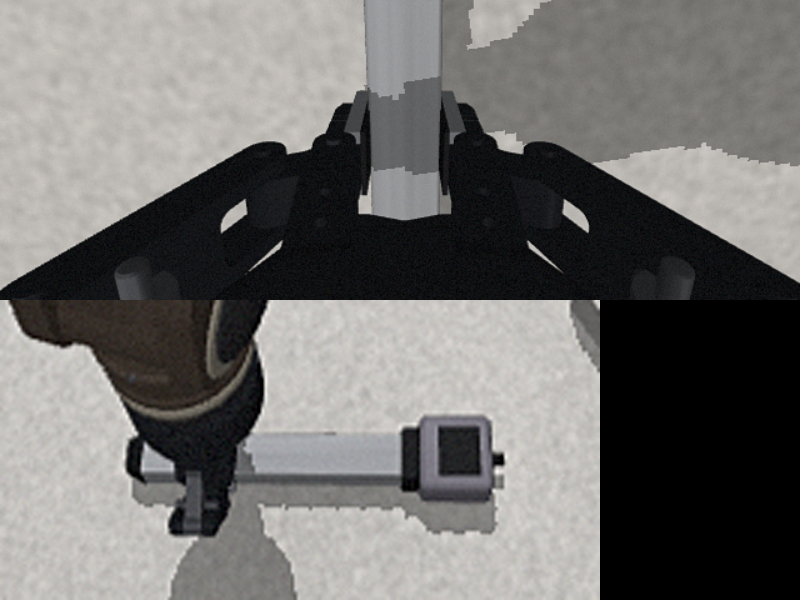

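The gap is 0.28 (about 24 mm), so the button is pressed flush (it would read 0.36 unpressed). The crop shows both pads on the tube, aft of the tip. Next I lift and carry the boom to a viewing pose beside the sleeve.

Call:
{"fn": "send_rows", "kwargs": {
  "steps": "0 0 -10 0 0 0 0;0 0 -35 0 0 0 0;0 0 -70 0 0 0 0;0 0 -105 0 0 0 0;0 0 -140 0 0 0 0;-1 -20 -175 0 0 -0.03 0;-3 -50 -205 0 0 -0.07 0;-5 -85 -230 0 0 -0.11 0"
}}

```text
time_s: 5.75
tool_pos: [0.493, -0.1375, 0.2335]
tool_rot: [-180.0, -0.1, -2.8]
wrist_force: [0.5, 0.1, -1.3]
finger_gap: 0.28
```

Call:
{"fn": "send_rows", "kwargs": {
  "steps": "-2 -40 -10 0 0 -0.05 0;-4 -80 -18 0 0 -0.1 0;-6 -120 -18 0 0 -0.14 0;-8 -155 -18 0 0 -0.18 0;-9 -180 -18 0 0 -0.2 0;-10 -195 -18 0 0 -0.22 0;-10 -199 -18 0 0 -0.222 0;-10 -199 -18 0 0 -0.222 0"
}}

```text
time_s: 6.55
tool_pos: [0.4925, 0.0615, 0.2494]
tool_rot: [180.0, 0.0, 10.0]
wrist_force: [0.6, -0.8, -0.9]
finger_gap: 0.282
```

```bash
python3 - <<'E'
from h import *
np.set_printoptions(precision=4,suppress=True)
st=get_state(); KT=cam("wrist",st); im=grab_frame("wrist"); save("w4",cv2.resize(im,(800,500)))
print(st["tool_pos"],st["tool_rot"],st["finger_gap"])
p=spotter.spot_point("wrist","tee_center")[:2]
print([(np.round(x["centre"],1).tolist(),round(x["p"],2),atz(KT,x["centre"],.15)) for x in p])
E
```

```text
[0.4925 0.0615 0.2494] [179.9986   0.0148   9.9995] 0.28169901196828667
[([224.7, 151.8], 0.79, array([0.5161, 0.1438, 0.15  ]))]
```

View pics/w4.png

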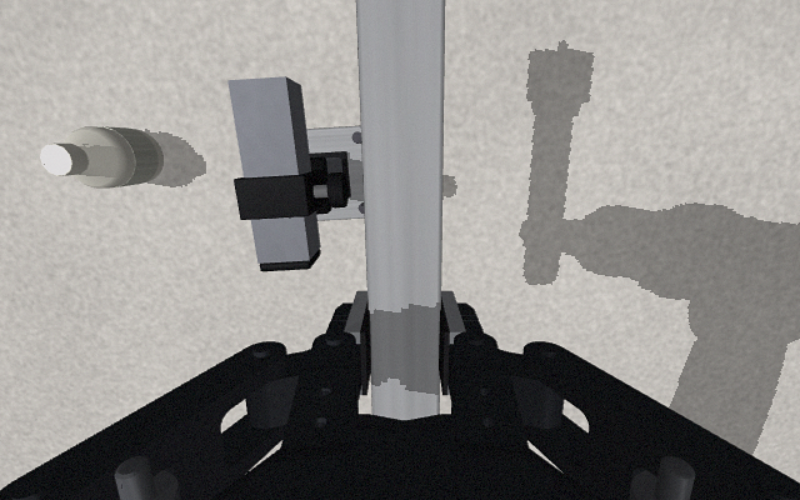

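The sleeve's top face shows with its mouth end at (229,81)–(286,77) and its capped rear at about (260,265). The clamp is at rows 175–218 and the screw is on the right.

```bash
python3 - <<'E'
from h import *
np.set_printoptions(precision=4,suppress=True)
st=get_state(); KT=cam("wrist",st)
im=cv2.cvtColor(cv2.imread("pics/w4.png"),cv2.COLOR_BGR2GRAY).astype(float)
im=cv2.GaussianBlur(im,(0,0),1)
L=[];Rr=[]
for v in list(range(92,168,6))+list(range(228,252,6)):
    g=np.gradient(im[v]); 
    c=229+(v-81)*28/181; l=int(c)-8+np.argmax(np.abs(g[int(c)-8:int(c)+8])); c2=286+(v-77)*23/185; rr=int(c2)-8+np.argmin(g[int(c2)-8:int(c2)+8]); L.append((l,v));Rr.append((rr,v))
print(L,Rr)
M=[]
for u in range(236,284,6):
    g=np.gradient(im[:,u]); c=80; M.append((u,65+np.argmax(np.abs(g[65:95]))))
print(M)
f=lambda u,v:((u+.5)/1.25-.5,(v+.5)/1.25-.5)
W=lambda P:np.array([atz(KT,f(*p),.166) for p in P])
def fit(P):
    m=P.mean(0); d=np.linalg.svd(P-m)[2][0]; d=d*np.sign(d[0]); return m,d
ml,dl=fit(W(L)[:,:2]);mr,dr=fit(W(Rr)[:,:2])
print("ang",np.degrees(np.arctan2(dl[1],dl[0])),np.degrees(np.arctan2(dr[1],dr[0])))
d=(dl+dr)/2;n=np.array([-d[1],d[0]]); print("width",(ml-mr)@n)
mm=W(M)[:,:2].mean(0); c=(ml+mr)/2; c=c+d*((mm-c)@d)
print("mouth",c)
Rt=R.from_euler('xyz',st["tool_rot"],degrees=True).as_matrix()
print("mouth tool",Rt.T@(np.r_[c,.166]-st["tool_pos"])*1000, "tee dist",d@(c-np.array([.5161,.1438])))
# boom as held: top z = tool z+10.1+12.5
zb=st["tool_pos"][2]+.0226
for v in(40,120,200,280,400):
    g=np.gradient(im[v]);l=340+np.argmax(np.abs(g[340:385]));rr=425+np.argmax(np.abs(g[425:455]));p=atz(KT,f((l+rr)/2,v),zb);a=atz(KT,f(l,v),zb);b=atz(KT,f(rr,v),zb);print(v,l,rr,Rt.T@(p-st["tool_pos"])*1000,np.linalg.norm(a-b)*1000)
E
```

```text
[(np.int64(229), 92), (np.int64(230), 98), (np.int64(231), 104), (np.int64(232), 110), (np.int64(233), 116), (np.int64(234), 122), (np.int64(235), 128), (np.int64(236), 134), (np.int64(237), 140), (np.int64(238), 146), (np.int64(239), 152), (np.int64(240), 158), (np.int64(241), 164), (np.int64(252), 228), (np.int64(253), 234), (np.int64(254), 240), (np.int64(255), 246)] [(np.int64(288), 92), (np.int64(288), 98), (np.int64(289), 104), (np.int64(290), 110), (np.int64(291), 116), (np.int64(291), 122), (np.int64(292), 128), (np.int64(293), 134), (np.int64(294), 140), (np.int64(294), 146), (np.int64(295), 152), (np.int64(296), 158), (np.int64(297), 164), (np.int64(305), 228), (np.int64(306), 234), (np.int64(307), 240), (np.int64(307), 246)]
[(236, np.int64(79)), (242, np.int64(79)), (248, np.int64(78)), (254, np.int64(78)), (260, np.int64(78)), (266, np.int64(77)), (272, np.int64(77)), (278, np.int64(77))]
ang 13.387945391070923 13.188891836945933
width 0.032011170374131065
mouth [0.5774 0.1568]
mouth tool [100.1008 -80.1592  83.3194] tee dist 0.06264881308102789
40 357 445 [ 93.692   -0.479  -22.6244] 24.844022258024808
120 359 443 [ 72.2172  -0.5581 -22.6188] 24.939235781574478
200 347 442 [ 48.4072  -2.6807 -22.6131] 29.739717487861437
280 366 441 [ 21.8471   0.084  -22.6056] 24.831815135513
400 358 451 [-24.2636   0.3548 -22.5936] 33.702586256249276
```

Call:
{"fn": "send_rows", "kwargs": {
  "steps": "20 -9 0 0 0 -0.006 0;55 -25 0 0 0 -0.015 0;95 -43 0 0 0 -0.026 0;135 -61 0 0 0 -0.037 0;165 -75 0 0 0 -0.045 0;180 -82 0 0 0 -0.05 0;185 -84 0 0 0 -0.0506 0;185 -84 10 0 0 -0.0506 0"
}}

```text
time_s: 7.45
tool_pos: [0.6637, 0.1656, 0.2396]
tool_rot: [-179.6, -0.1, 13.9]
wrist_force: [0.5, -0.3, -1.0]
finger_gap: 0.277
```

Call:
{"fn": "send_rows", "kwargs": {
  "steps": "0 0 20 0 0 0 0;0 0 45 0 0 0 0;0 0 70 0 0 0 0;0 0 88 0 0 0 0;0 0 96 0 0 0 0;0 0 99 0 0 0 0;0 0 99 0 0 0 0;0 0 99 0 0 0 0"
}}

```text
time_s: 8.25
tool_pos: [0.663, 0.167, 0.1417]
tool_rot: [-179.6, -0.1, 13.9]
wrist_force: [-0.2, -0.3, -1.7]
finger_gap: 0.281
```

```bash
python3 - <<'E'
from h import *
np.set_printoptions(precision=4,suppress=True)
st=get_state(); print(st["tool_pos"],st["tool_rot"],st["finger_gap"])
a=grab_frame("side")
for t in ("tee_center","boom_center","boom"):
    p=spotter.spot_point("side",t)[:1]; print(t,[(x["centre"],x["p"]) for x in p])
b=grab_frame("top")
for t in ("tee_center","boom_center"):
    p=spotter.spot_point("top",t)[:1]; print(t,[(x["centre"],x["p"]) for x in p])
KT=cam("side"); y=np.radians(13.3); d=np.array([np.cos(y),np.sin(y),0]); m=np.array([.5774,.1568,.15])
n=np.array([-d[1],d[0],0])
# expected pixels: mouth near corners, boom tip corners
for nm,P in (("mouth near top/bot",[m-n*.016+[0,0,.016],m-n*.016-[0,0,.016]]),("far top",[m+n*.016+[0,0,.016]])): print(nm,proj(KT,np.array(P)))
x0,y0=230,110
o=np.zeros((600,800,3),np.uint8); o[:]=cv2.resize(a[100:220,235:395],(800,600),interpolation=cv2.INTER_CUBIC); save("s5",o)
E
```

```text
[0.663  0.167  0.1417] [-179.5562   -0.1107   13.9404] 0.2812508662409618
tee_center [([270.3, 162.9], 0.61)]
boom_center [([347.8, 142.3], 0.9)]
boom [([348.2, 147.5], 0.89)]
tee_center []
boom_center []
mouth near top/bot [[299.4967 155.6497]
 [300.2578 165.5634]]
far top [[294.8321 146.1497]]
```

View pics/s5.png

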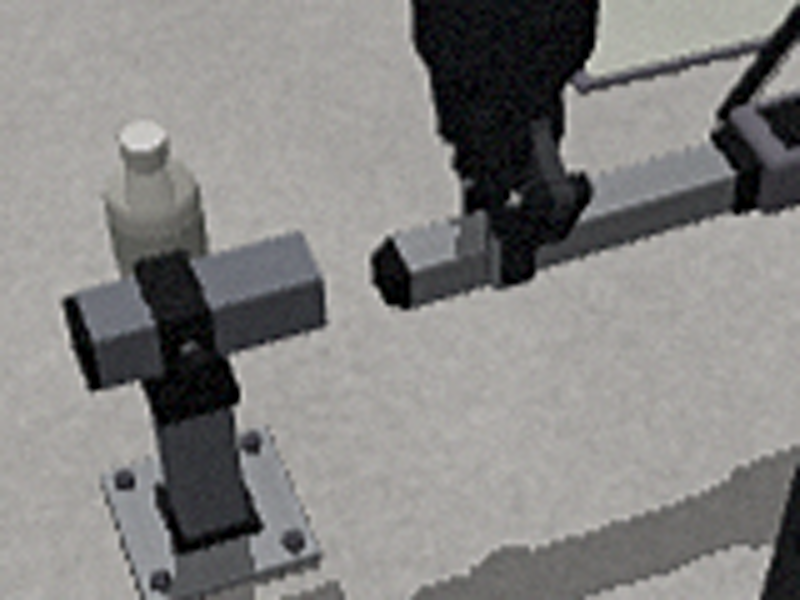

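The crop shows the boom ahead of the sleeve and level by eye. The mouth corners at crop (303,233), (323,275), (325,322) match my prediction within about 1 px. The arm stopped about 9 mm short and about 1° off, so I'll work out the correction and check the boom's held height.

```bash
python3 - <<'E'
from h import *
np.set_printoptions(precision=3,suppress=True)
st=get_state(); print(st["joint_pos"],st["tool_pos"],st["tool_rot"])
Rt=R.from_euler('xyz',st["tool_rot"],degrees=True).as_matrix(); KT=cam("side")
W=lambda bx,y,z: st["tool_pos"]+Rt@np.array([41-bx,y,-10.1-z])/1000
f=lambda p:(p-[235,100])*5
for n,p in(("90 near top",W(90,12.5,12.5)),("90 near bot",W(90,12.5,-12.5)),("90 far top",W(90,-12.5,12.5)),("-74 near top",W(-74,12.5,12.5)),("-74 near bot",W(-74,12.5,-12.5))): print(n,f(proj(KT,p))[0])
y=np.radians(13.3); d=np.array([np.cos(y),np.sin(y),0]); m=np.array([.5774,.1568,.15])
t=m+d*.071;t[2]=.14
print("target",t,"tool delta",Rt.T@(t-st["tool_pos"])*1000)
T=R.from_euler('xyz',[180,0,12.9],degrees=True).as_matrix(); print("rot",R.from_matrix(Rt.T@T).as_rotvec())
E
```

```text
[ 13.961  25.275  10.275  74.982   0.444 179.999] [0.663 0.167 0.141] [-179.556   -0.018   13.963]
90 near top [405.77  271.288]
90 near bot [406.722 309.847]
90 far top [385.584 234.246]
-74 near top [735.963 174.287]
-74 near bot [729.682 213.433]
target [0.646 0.173 0.14 ] tool delta [-14.334  -9.747   0.601]
rot [-0.008 -0.     0.019]
```

Joint 6 sits at its +180° limit: yaw = j1 + 180 − j6, so this grasp can't reach the sleeve's angle. I'll set the boom down on clear bench and regrasp it with the gripper turned half round. That also puts the wrist camera on the sleeve side.

Call:
{"fn": "send_rows", "kwargs": {
  "steps": "0 0 -30 0 0 0 0;0 0 -65 0 0 0 0;-10 10 -95 -0.008 0 0.03 0;-40 39 -105 -0.008 0 0.06 0;-71 70 -105 -0.008 0 0.1 0;-102 101 -105 -0.008 0 0.14 0;-133 132 -105 -0.008 0 0.18 0;-163 161 -105 -0.008 0 0.2 0"
}}

```text
time_s: 9.4
tool_pos: [0.5424, -0.0306, 0.2443]
tool_rot: [180.0, 0.0, 2.4]
wrist_force: [0.8, -0.3, -1.4]
finger_gap: 0.281
```

```bash
cat > t.py <<'E'
from h import *
import sys
def delta(x,y,z,yaw):
    np.set_printoptions(precision=3,suppress=True)
    st=get_state(); Rt=R.from_euler('xyz',st["tool_rot"],degrees=True).as_matrix()
    print(st["tool_pos"],st["tool_rot"],st["joint_pos"])
    T=R.from_euler('xyz',[180,0,yaw],degrees=True).as_matrix()
    print("shift",Rt.T@(np.array([x,y,z])-st["tool_pos"])*1000,"rot",R.from_matrix(Rt.T@T).as_rotvec())
if __name__=="__main__": delta(*map(float,sys.argv[1:]))
E
python3 t.py .50 -.10 .10 0
```

```text
[ 0.542 -0.031  0.244] [179.966   0.014   2.438] [ -3.211   9.253   1.738  82.496  -0.035 174.351]
shift [-45.264  67.437 144.321] rot [0.001 0.    0.043]
```

Call:
{"fn": "send_rows", "kwargs": {
  "steps": "-10 15 20 0 0 0.01 0;-20 30 50 0 0 0.02 0;-32 48 85 0 0 0.03 0;-45 67 120 0 0 0.043 0;-45 67 150 0 0 0.043 0;-45 67 180 0 0 0.043 0;-45 67 205 0 0 0.043 0;-45 67 220 0 0 0.043 0"
}}

```text
time_s: 10.2
tool_pos: [0.5001, -0.0982, 0.0222]
tool_rot: [-180.0, 0.2, 0.0]
wrist_force: [-0.5, -0.5, -1.0]
finger_gap: 0.282
```

Call:
{"fn": "send_rows", "kwargs": {
  "steps": "0 0 8 0 0 0 0;0 0 15 0 0 0 0;0 0 19 0 0 0 0;0 0 20 0 0 0 0;0 0 20 0 0 0 0;0 0 20 0 0 0 0.4;0 0 20 0 0 0 0.7;0 0 20 0 0 0 0.8"
}}

```text
time_s: 11.0
tool_pos: [0.5017, -0.0984, 0.0046]
tool_rot: [180.0, -0.0, 0.0]
wrist_force: [0.1, -0.2, 0.1]
finger_gap: 0.727
```

Call:
{"fn": "send_rows", "kwargs": {
  "steps": "0 0 0 0 0 0 0.9;0 0 -10 0 0 0 0.9;0 0 -40 0 0 0 0.9;0 0 -80 0 0 -0.1 0.9;0 0 -105 0 0 -0.24 0.9;0 0 -110 0 0 -0.38 0.9;0 0 -110 0 0 -0.52 0.9;0 0 -110 0 0 -0.66 0.9"
}}

```text
time_s: 11.8
tool_pos: [0.5017, -0.0983, 0.1155]
tool_rot: [179.9, -0.0, 38.2]
wrist_force: [-0.5, 0.4, 1.0]
finger_gap: 0.898
```

Call:
{"fn": "send_rows", "kwargs": {
  "steps": "0 0 0 0 0 -0.14 0.9;0 0 0 0 0 -0.28 0.9;0 0 0 0 0 -0.42 0.9;0 0 0 0 0 -0.56 0.9;0 0 0 0 0 -0.7 0.9;0 0 0 0 0 -0.84 0.9;0 0 0 0 0 -0.98 0.9;0 0 0 0 0 -1.12 0.9"
}}

```text
time_s: 12.6
tool_pos: [0.5014, -0.0983, 0.115]
tool_rot: [-180.0, 0.0, 102.4]
wrist_force: [-0.1, -0.2, -0.0]
finger_gap: 0.901
```

Call:
{"fn": "send_rows", "kwargs": {
  "steps": "0 0 0 0 0 -0.14 0.9;0 0 0 0 0 -0.28 0.9;0 0 0 0 0 -0.42 0.9;0 0 0 0 0 -0.56 0.9;0 0 0 0 0 -0.7 0.9;0 0 0 0 0 -0.84 0.9;0 0 0 0 0 -0.98 0.9;0 0 0 0 0 -1.12 0.9"
}}

```text
time_s: 13.4
tool_pos: [0.5014, -0.0983, 0.115]
tool_rot: [-180.0, -0.0, 166.5]
wrist_force: [0.2, -0.2, 0.7]
finger_gap: 0.904
```

```bash
python3 t.py .50 -.10 .112 180; python3 - <<'E'
from h import *
np.set_printoptions(precision=4,suppress=True)
st=get_state(); KT=cam("wrist",st); im=grab_frame("wrist"); save("w6",cv2.resize(im,(800,500)))
p=spotter.spot_point("wrist","button_seat")[:2]
print([(np.round(x["centre"],1).tolist(),round(x["p"],2),atz(KT,x["centre"],.0125)) for x in p])
E
```

```text
[ 0.501 -0.098  0.115] [-179.969   -0.004  166.52 ] [-11.071   7.194 -16.971  65.84   -0.031   2.409]
shift [ 0.948 -2.005  2.953] rot [-0.001 -0.    -0.235]
[([330.2, 181.3], 0.68, array([ 0.4894, -0.0905,  0.0125]))]
```

View pics/w6.png

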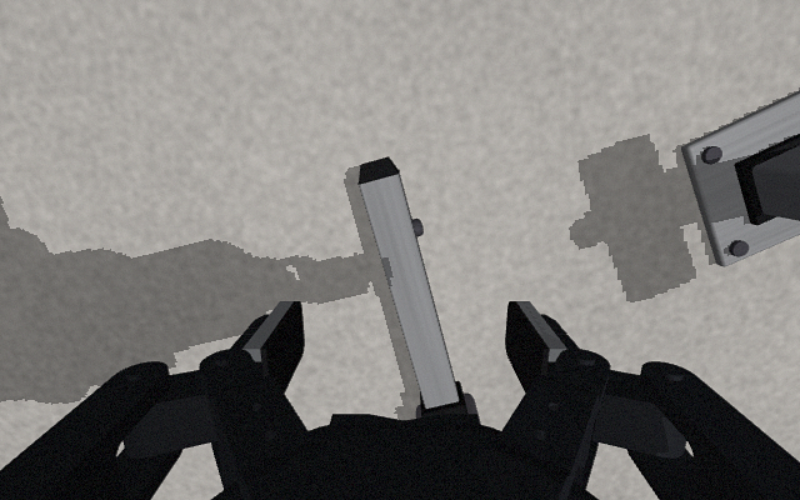

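The view shows the plug joint at (360,185)–(400,172), the collar joint at (421,408)–(458,401), and the button out on the +y side at (418,228). I'll compute the regrasp.

```bash
python3 - <<'E'
from h import *
np.set_printoptions(precision=4,suppress=True)
st=get_state(); KT=cam("wrist",st)
f=lambda u,v:((u+.5)/1.25-.5,(v+.5)/1.25-.5)
Rt=R.from_euler('xyz',st["tool_rot"],degrees=True).as_matrix()
L=lambda p:Rt.T@(p-st["tool_pos"])*1000
im=cv2.GaussianBlur(cv2.imread("pics/w6.png",0).astype(float),(0,0),1)
P=[]
for v in range(195,395,20):
    cl=361+(v-185)*60/223;cr=400+(v-172)*58/230
    o=[]
    for c in(cl,cr):
        g=np.abs(np.gradient(im[v]));i=int(c)-6;o.append(i+np.argmax(g[i:i+13]))
    a,b=[atz(KT,f(u,v),.025) for u in o]; P.append(((a+b)/2)[:2]); print(v,o,round(np.linalg.norm(a-b)*1000,1),end=" ")
P=np.array(P);m=P.mean(0);d=np.linalg.svd(P-m)[2][0];d*=-np.sign(d[0]);print("\naxis",m,np.degrees(np.arctan2(d[1],d[0])))
for n,uv,z,bx in(("plug90",(379.5,178.5),.025,90),("collar",(440,403),.025,-74),("btn+3",(418,228),.0155,52)):
    p=atz(KT,f(*uv),z);s=(p[:2]-m)@d; print(n,p,"boom0 at",m+d*(s-bx/1000))
E
```

```text
195 [np.int64(363), np.int64(406)] 26.0 215 [np.int64(369), np.int64(411)] 25.8 235 [np.int64(375), np.int64(414)] 24.3 255 [np.int64(381), np.int64(422)] 25.9 275 [np.int64(391), np.int64(427)] 23.0 295 [np.int64(393), np.int64(432)] 25.3 315 [np.int64(399), np.int64(438)] 25.7 335 [np.int64(404), np.int64(443)] 26.1 355 [np.int64(410), np.int64(448)] 25.8 375 [np.int64(416), np.int64(454)] 26.2 
axis [ 0.5253 -0.1009] -178.8966943530573
plug90 [ 0.4534 -0.1025  0.025 ] boom0 at [ 0.5433 -0.1005]
collar [ 0.6147 -0.1011  0.025 ] boom0 at [ 0.5406 -0.1006]
btn+3 [ 0.4904 -0.0873  0.0155] boom0 at [ 0.5427 -0.1005]
```

Call:
{"fn": "send_rows", "kwargs": {
  "steps": "0 -1 0 0 0 -0.12 0.8;0 -1 10 0 0 -0.245 0.8;0 -1 30 0 0 -0.245 0.7;0 -1 55 0 0 -0.245 0.7;0 -1 80 0 0 -0.245 0.7;0 -1 100 0 0 -0.245 0.7;0 -1 110 0 0 -0.245 0.7;0 -1 112 0 0 -0.245 0.7"
}}

```text
time_s: 14.3
tool_pos: [0.5003, -0.0991, 0.0014]
tool_rot: [-180.0, -0.1, -179.9]
wrist_force: [0.2, 0.4, -0.6]
finger_gap: 0.697
```

Call:
{"fn": "send_rows", "kwargs": {
  "steps": "0 0 0 0 0 0 0.6;0 0 0 0 0 0 0.5;0 0 0 0 0 0 0.4;0 0 0 0 0 0 0.3;0 0 0 0 0 0 0.2;0 0 0 0 0 0 0;0 0 0 0 0 0 0;0 0 0 0 0 0 0"
}}

```text
time_s: 15.1
tool_pos: [0.502, -0.1001, 0.0036]
tool_rot: [-179.9, 0.1, -179.8]
wrist_force: [-1.0, -2.4, 7.4]
finger_gap: 0.282
```

```bash
python3 t.py .5 -.10 .05 180; python3 - <<'E'
from h import *
np.set_printoptions(precision=4,suppress=True)
st=get_state(); KT=cam("wrist",st); im=grab_frame("wrist"); save("w7",cv2.resize(im,(800,500))); print(st["finger_gap"],st["wrist_force"])
E
```

```text
[ 0.502 -0.1    0.004] [-179.867    0.096 -179.807] [-11.213  11.629 -26.591  51.66   -0.111 -11.406]
shift [  1.95    0.008 -46.361] rot [-0.002  0.002  0.003]
0.28200972651283746 [-1.0039 -2.3957  7.3578]
```

View pics/w7.png

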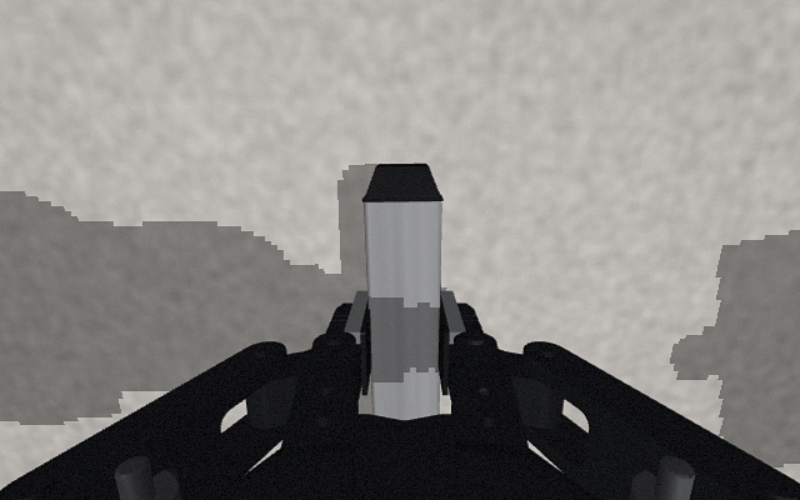

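The boom is gripped centrally: plug joint at row 201, columns 364–442, tube square to the jaws, and no button showing outside the pads. Gap 0.282.

```bash
python3 - <<'E'
from h import *
np.set_printoptions(precision=4,suppress=True)
st=get_state(); KT=cam("wrist",st)
f=lambda u,v:((u+.5)/1.25-.5,(v+.5)/1.25-.5)
Rt=R.from_euler('xyz',st["tool_rot"],degrees=True).as_matrix()
L=lambda uv,z:Rt.T@(atz(KT,f(*uv),z)-st["tool_pos"])*1000
for n,uv,z in(("plugL",(364,201),.025),("plugR",(442,201),.025),("r280L",(368.5,285),.025),("r280R",(440.5,285),.025)): print(n,L(uv,z))
# pad front bottom inner corners, left (357,291)?
y=np.radians(13.3); d=np.array([np.cos(y),np.sin(y),0]); m=np.array([.5774,.1568,.15])
print("standoff", m+d*(.059+.03), "mouth", m)
E
python3 t.py .66 .16 .25 -167
```

```text
plugL [ 48.4533 -13.2875 -21.3764]
plugR [ 48.4301  11.396  -21.434 ]
r280L [ 20.1375 -12.5965 -21.3287]
r280R [ 20.1323  11.5806 -21.3851]
standoff [0.664  0.1773 0.15  ] mouth [0.5774 0.1568 0.15  ]
[ 0.502 -0.1    0.004] [-179.866    0.1   -179.808] [-11.214  11.627 -26.589  51.66   -0.111 -11.406]
shift [-159.242  259.021 -246.651] rot [-0.003  0.001 -0.224]
```

Call:
{"fn": "send_rows", "kwargs": {
  "steps": "0 0 -10 0 0 0 0;0 0 -40 0 0 0 0;0 0 -78 0 0 0 0;0 0 -115 0 0 0 0;-10 17 -150 0 0 -0.02 0;-25 40 -185 0 0 -0.05 0;-40 65 -220 0 0 -0.08 0;-55 92 -246 0 0 -0.11 0"
}}

```text
time_s: 15.95
tool_pos: [0.5561, -0.0061, 0.2511]
tool_rot: [-180.0, 0.1, -173.4]
wrist_force: [0.1, -0.3, -2.2]
finger_gap: 0.279
```

```bash
python3 t.py .663 .177 .25 -167.2
```

```text
[ 0.556 -0.006  0.251] [-179.988    0.079 -173.441] [-0.623 10.645  4.265 83.54  -0.002 -7.183]
shift [-127.076  169.655    1.255] rot [-0.     0.001 -0.109]
```

Call:
{"fn": "send_rows", "kwargs": {
  "steps": "-20 27 0 0 0 -0.02 0;-42 56 0 0 0 -0.04 0;-65 87 0 0 0 -0.06 0;-88 118 0 0 0 -0.08 0;-110 147 0 0 0 -0.1 0;-122 163 0 0 0 -0.109 0;-127 170 0 0 0 -0.109 0;-127 170 0 0 0 -0.109 0"
}}

```text
time_s: 16.75
tool_pos: [0.6625, 0.1772, 0.2473]
tool_rot: [-180.0, -0.1, -167.2]
wrist_force: [-0.2, -0.3, -1.8]
finger_gap: 0.277
```

```bash
python3 t.py .6634 .177 .1411 -167.2
```

```text
[0.663 0.177 0.247] [-179.994   -0.125 -167.169] [14.97  26.128 24.944 88.941 -0.002  2.139]
shift [ -1.027  -0.328 106.193] rot [-0.    -0.002  0.001]
```

Call:
{"fn": "send_rows", "kwargs": {
  "steps": "-1 0 15 0 0 0 0;-1 0 40 0 0 0 0;-1 0 65 0 0 0 0;-1 0 85 0 0 0 0;-1 0 98 0 0 0 0;-1 0 104 0 0 0 0;-1 0 106 0 0 0 0;-1 0 106 0 0 0 0"
}}

```text
time_s: 17.55
tool_pos: [0.6638, 0.1763, 0.1427]
tool_rot: [-180.0, 0.0, -167.2]
wrist_force: [0.9, -0.5, -1.0]
finger_gap: 0.28
```

```bash
python3 - <<'E'
from h import *
np.set_printoptions(precision=4,suppress=True)
st=get_state(); KT=cam("wrist",st); im=grab_frame("wrist"); save("w8",cv2.resize(im,(800,500))); print(st["tool_pos"],st["tool_rot"],st["finger_gap"],st["wrist_force"])
E
```

```text
[0.6638 0.1763 0.1427] [-179.9903    0.0103 -167.2467] 0.2803986864758489 [ 0.8746 -0.4621 -1.0485]
```

View pics/w8.png

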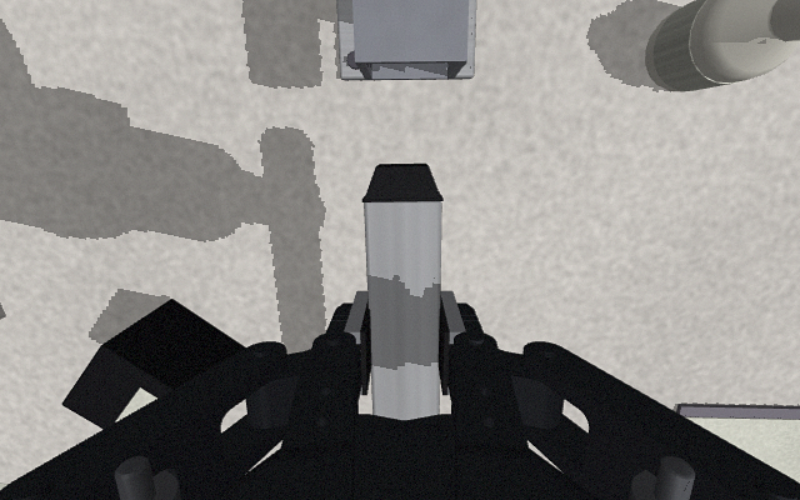

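The boom is in front of the mouth: sleeve top face at columns about 356–474, mouth edge near row 63, boom centre at column 403, plug joint at row 201. The sleeve centre is about 12 px right of the boom, so I'll measure this.

```bash
python3 - <<'E'
from h import *
np.set_printoptions(precision=3,suppress=True)
st=get_state(); KT=cam("wrist",st)
im=cv2.imread("pics/w8.png",0)
for v in(10,30,50): print(v,im[v,346:364].tolist(),im[v,462:482].tolist())
for u in(380,415,450): print(u,im[52:84,u].tolist())
for v in (215,255): print(v,im[v,358:374].tolist(),im[v,434:448].tolist())
E
```

```text
10 [108, 108, 108, 104, 108, 110, 119, 128, 132, 131, 131, 131, 130, 130, 130, 130, 130, 131] [130, 129, 131, 131, 131, 132, 141, 161, 158, 157, 157, 157, 154, 145, 173, 188, 189, 185, 181, 185]
30 [161, 162, 163, 164, 162, 163, 163, 152, 128, 130, 133, 131, 130, 132, 129, 131, 131, 131] [134, 132, 129, 133, 133, 140, 151, 161, 161, 162, 160, 154, 147, 150, 180, 189, 186, 185, 185, 184]
50 [157, 157, 157, 157, 160, 162, 159, 143, 115, 128, 131, 129, 128, 132, 129, 131, 132, 132] [130, 130, 130, 133, 133, 148, 163, 162, 166, 163, 157, 151, 148, 187, 190, 190, 192, 194, 196, 197]
380 [130, 131, 132, 132, 131, 131, 131, 132, 138, 120, 81, 62, 92, 87, 119, 131, 131, 133, 134, 131, 132, 133, 130, 130, 131, 131, 110, 74, 157, 188, 196, 196]
415 [134, 136, 134, 133, 134, 135, 136, 137, 138, 95, 65, 64, 90, 87, 88, 86, 100, 138, 136, 133, 135, 136, 133, 133, 136, 136, 119, 92, 188, 194, 190, 190]
450 [130, 130, 131, 129, 133, 134, 133, 132, 138, 79, 52, 50, 53, 55, 53, 52, 52, 52, 55, 53, 53, 54, 57, 61, 57, 50, 68, 125, 176, 182, 181, 182]
215 [191, 189, 194, 193, 192, 169, 117, 115, 128, 142, 153, 159, 157, 157, 157, 157] [158, 160, 160, 155, 148, 144, 144, 156, 176, 190, 190, 192, 195, 194]
255 [188, 190, 193, 194, 198, 200, 199, 196, 126, 111, 131, 146, 163, 159, 156, 155] [158, 157, 156, 153, 147, 137, 127, 179, 201, 201, 201, 201, 199, 194]
```

```bash
python3 - <<'E'
from h import *
np.set_printoptions(precision=2,suppress=True)
st=get_state(); KT=cam("wrist",st)
f=lambda u,v:((u+.5)/1.25-.5,(v+.5)/1.25-.5)
Rt=R.from_euler('xyz',st["tool_rot"],degrees=True).as_matrix()
L=lambda uv,z:Rt.T@(atz(KT,f(*uv),z)-st["tool_pos"])*1000
for v,l,r_ in((10,352.5,468.5),(30,353.3,468),(50,353.5,467)):
    a=L((l,v),.166);b=L((r_,v),.166);print("sleeve",(a+b)/2,(b-a)[1])
print("mouth",L((410.3,61.3),.166))
zb=st["tool_pos"][2]+.0214
for v,l,r_ in((201,363.5,442),(215,363.5,441.7),(255,365.7,440.7),(285,367.5,440.2)):
    a=L((l,v),zb);b=L((r_,v),zb);print("boom",(a+b)/2,(b-a)[1])
print(r.pinch_z)
E
```

```text
sleeve [101.72   1.32 -23.02] 32.049499215981776
sleeve [ 96.75   1.37 -23.02] 32.077753133795085
sleeve [ 91.66   1.28 -23.01] 32.135098629990495
mouth [ 88.73   1.3  -23.01]
boom [ 48.55  -0.96 -21.43] 24.83506360958601
boom [ 44.06  -1.02 -21.43] 24.978913049724973
boom [ 30.75  -0.86 -21.42] 24.635930358684774
boom [ 20.26  -0.66 -21.41] 24.39918980686978
0.0187
```

Call:
{"fn": "send_rows", "kwargs": {
  "steps": "0 1 0.6 0 0 0.003 0;3 2 1.2 0 0 0.007 0;10 2 1.2 0 0 0.007 0;17 2 1.2 0 0 0.007 0;23 2 1.2 0 0 0.007 0;25 2 1.2 0 0 0.007 0;25 2 1.2 0 0 0.007 0;25 2 1.2 0 0 0.007 0"
}}

```text
time_s: 18.4
tool_pos: [0.6388, 0.173, 0.1409]
tool_rot: [-180.0, -0.0, -167.6]
wrist_force: [0.0, 1.0, -1.4]
finger_gap: 0.283
```

```bash
python3 t.py .6634 .177 .1411 -167.6; python3 - <<'E'
from h import *
np.set_printoptions(precision=2,suppress=True)
st=get_state(); KT=cam("wrist",st); im=grab_frame("wrist"); save("w9",cv2.resize(im,(800,500)))
im=cv2.imread("pics/w9.png",0)
for v in(20,60,100): print(v,im[v,346:366].tolist(),im[v,454:476].tolist())
for u in(370,385,440): print(u,im[135:190,u].tolist())
for v in(215,255): print(v,im[v,358:374].tolist(),im[v,434:448].tolist())
E
```

```text
[0.639 0.173 0.141] [-179.989   -0.025 -167.625] [15.157 22.853  6.748 73.921 -0.01   2.782]
shift [-24.875  -1.355  -0.231] rot [-0. -0. -0.]
20 [129, 130, 131, 132, 133, 131, 131, 131, 129, 131, 131, 131, 131, 130, 131, 130, 128, 128, 131, 130] [134, 135, 134, 146, 161, 164, 165, 165, 163, 161, 163, 164, 164, 165, 162, 152, 143, 176, 188, 187, 189, 188]
60 [133, 132, 132, 131, 132, 133, 134, 133, 130, 131, 129, 131, 132, 130, 132, 132, 132, 131, 131, 130] [133, 131, 137, 153, 166, 166, 166, 163, 163, 164, 165, 163, 163, 163, 159, 152, 153, 178, 188, 188, 189, 195]
100 [130, 133, 133, 132, 130, 130, 131, 130, 130, 133, 130, 130, 131, 132, 134, 133, 132, 131, 128, 128] [133, 130, 101, 84, 79, 81, 85, 125, 155, 166, 160, 164, 162, 152, 151, 171, 189, 190, 189, 189, 192, 196]
370 [135, 134, 131, 130, 133, 132, 131, 131, 131, 129, 132, 133, 132, 131, 130, 129, 126, 143, 172, 196, 192, 190, 189, 187, 186, 187, 192, 195, 197, 197, 196, 193, 193, 195, 197, 200, 202, 200, 197, 197, 193, 190, 187, 188, 190, 159, 103, 57, 34, 32, 32, 26, 28, 31, 27]
385 [131, 128, 128, 131, 133, 131, 131, 132, 133, 133, 133, 132, 132, 134, 135, 132, 130, 153, 179, 185, 179, 179, 183, 187, 189, 194, 195, 202, 165, 57, 9, 13, 25, 32, 32, 29, 26, 29, 33, 33, 33, 28, 28, 31, 30, 31, 26, 27, 31, 33, 29, 32, 30, 31, 37]
440 [133, 132, 133, 133, 133, 132, 131, 130, 130, 134, 133, 131, 133, 134, 134, 126, 149, 178, 195, 193, 192, 191, 191, 191, 193, 196, 195, 195, 195, 192, 189, 189, 191, 192, 192, 194, 193, 196, 198, 199, 199, 198, 196, 196, 198, 200, 200, 197, 194, 195, 195, 197, 197, 196, 196]
215 [202, 201, 200, 200, 197, 173, 121, 116, 131, 146, 157, 160, 158, 159, 157, 157] [161, 160, 161, 157, 152, 145, 143, 160, 183, 199, 201, 198, 198, 197]
255 [195, 197, 198, 201, 202, 204, 206, 201, 128, 114, 136, 151, 162, 160, 159, 158] [158, 161, 160, 155, 148, 139, 128, 182, 200, 195, 195, 193, 191, 190]
```

```bash
python3 - <<'E'
from h import *
np.set_printoptions(precision=2,suppress=True)
st=get_state(); KT=cam("wrist",st)
im=cv2.imread("pics/w9.png",0)
f=lambda u,v:((u+.5)/1.25-.5,(v+.5)/1.25-.5)
Rt=R.from_euler('xyz',st["tool_rot"],degrees=True).as_matrix()
L=lambda uv,z:Rt.T@(atz(KT,f(*uv),z)-st["tool_pos"])*1000
for v,rr in((100,455.8),(120,0),(135,0)):
    print(v,im[v,330:352].tolist(),im[v,448:462].tolist())
print("mouth",L((400,151.8),.166), "right edge y",L((456.9,20),.166),L((455.9,100),.166))
zb=st["tool_pos"][2]+.0214
for v,l,r_ in((215,363.5,441.7),(255,365.7,440.7)): print("boom",L(((l+r_)/2,v),zb))
E
```

```text
100 [188, 191, 158, 127, 130, 129, 107, 118, 145, 154, 107, 104, 104, 90, 69, 116, 130, 133, 133, 132, 130, 130] [132, 133, 132, 134, 134, 133, 133, 130, 101, 84, 79, 81, 85, 125]
120 [189, 186, 187, 190, 192, 192, 192, 192, 192, 190, 186, 181, 182, 183, 181, 177, 143, 131, 133, 134, 134, 133] [134, 135, 135, 134, 135, 135, 133, 138, 174, 192, 195, 197, 199, 199]
135 [190, 192, 193, 196, 198, 198, 199, 198, 197, 199, 198, 196, 193, 190, 188, 189, 179, 151, 127, 130, 131, 132] [134, 134, 131, 132, 132, 132, 134, 146, 170, 182, 186, 191, 193, 194]
mouth [ 63.73  -1.72 -25.21] right edge y [ 98.62  13.96 -25.19] [ 78.13  14.37 -25.2 ]
boom [ 44.04  -1.02 -21.37]
boom [ 30.73  -0.86 -21.38]
```

Call:
{"fn": "send_rows", "kwargs": {
  "steps": "3 0 0 0 0 0 0;6 0 0 0 0 0 0;9 0 0 0 0 0 0;12 0 0 0 0 0 0;15 0 0 0 0 0 0;18 0 0 0 0 0 0;21 0 0 0 0 0 0;22 0 0 0 0 0 0"
}}

```text
time_s: 19.25
tool_pos: [0.6169, 0.1682, 0.1408]
tool_rot: [-180.0, -0.1, -167.6]
wrist_force: [0.2, -0.8, -2.5]
finger_gap: 0.278
```

Call:
{"fn": "send_rows", "kwargs": {
  "steps": "3 0 0 0 0 0 0;6 0 0 0 0 0 0;9 0 0 0 0 0 0;12 0 0 0 0 0 0;15 0 0 0 0 0 0;18 0 0 0 0 0 0;20 0 0 0 0 0 0;20 0 0 0 0 0 0"
}}

```text
time_s: 20.05
tool_pos: [0.5975, 0.1639, 0.1408]
tool_rot: [-180.0, -0.0, -167.6]
wrist_force: [0.5, -0.1, -1.5]
finger_gap: 0.279
```

```bash
python3 - <<'E'
from h import *
np.set_printoptions(precision=2,suppress=True)
st=get_state(); KT=cam("wrist",st); im=grab_frame("wrist"); save("w10",cv2.resize(im,(800,500))[:,:]); im=cv2.imread("pics/w10.png",0)
for u in(355,385,400,420,448): print(u,im[205:275,u].tolist())
print(st["tool_pos"],st["wrist_force"])
f=lambda u,v:((u+.5)/1.25-.5,(v+.5)/1.25-.5)
Rt=R.from_euler('xyz',st["tool_rot"],degrees=True).as_matrix()
L=lambda uv,z:Rt.T@(atz(KT,f(*uv),z)-st["tool_pos"])*1000
for v in range(205,275,5): print(v,L((400,v),.166)[0].round(1),end="; ")
y=np.radians(13.3)
E
```

```text
355 [135, 134, 134, 134, 134, 132, 133, 134, 133, 134, 134, 132, 131, 131, 135, 133, 135, 135, 134, 132, 134, 134, 135, 134, 135, 134, 134, 134, 136, 136, 134, 133, 132, 132, 134, 135, 135, 135, 134, 134, 132, 134, 135, 136, 137, 137, 135, 136, 138, 137, 135, 135, 135, 135, 137, 137, 136, 136, 136, 136, 137, 136, 133, 132, 133, 135, 136, 137, 136, 136]
385 [134, 133, 132, 132, 133, 133, 134, 134, 134, 132, 135, 136, 136, 134, 132, 135, 133, 133, 134, 136, 138, 135, 133, 133, 135, 137, 135, 134, 135, 135, 135, 133, 134, 135, 134, 136, 134, 133, 135, 136, 136, 136, 137, 138, 137, 138, 137, 137, 135, 135, 137, 138, 137, 136, 136, 135, 134, 134, 134, 134, 134, 134, 134, 133, 134, 135, 133, 133, 134, 135]
400 [132, 133, 133, 133, 133, 134, 135, 133, 131, 131, 134, 133, 134, 134, 133, 138, 137, 136, 135, 134, 133, 135, 134, 132, 133, 134, 135, 135, 134, 135, 134, 134, 135, 133, 131, 133, 134, 134, 133, 131, 134, 135, 135, 135, 137, 134, 136, 137, 136, 136, 136, 136, 137, 136, 135, 136, 134, 135, 136, 138, 135, 136, 136, 137, 137, 137, 137, 137, 136, 135]
420 [137, 136, 136, 137, 139, 137, 
[... 151 characters left out ...]
39, 138, 136, 138, 138, 136, 135, 136, 137, 132, 133, 135, 135, 134, 137, 135, 134, 135, 135, 134, 136, 136, 135, 134, 133, 134, 136, 137, 136, 134, 135, 137, 138, 138]
448 [137, 134, 134, 135, 135, 135, 136, 136, 137, 137, 135, 134, 136, 138, 137, 135, 136, 137, 138, 139, 138, 138, 137, 136, 137, 138, 136, 136, 137, 136, 137, 136, 137, 136, 134, 135, 137, 136, 136, 137, 136, 135, 135, 135, 135, 136, 136, 135, 136, 136, 137, 137, 137, 136, 134, 133, 135, 137, 138, 136, 136, 137, 135, 133, 134, 133, 134, 133, 133, 134]
[0.6  0.16 0.14] [ 0.49 -0.07 -1.46]
205 47.8; 210 46.3; 215 44.7; 220 43.2; 225 41.6; 230 40.0; 235 38.4; 240 36.8; 245 35.1; 250 33.5; 255 31.8; 260 30.2; 265 28.5; 270 26.8;
```

View pics/w10.png

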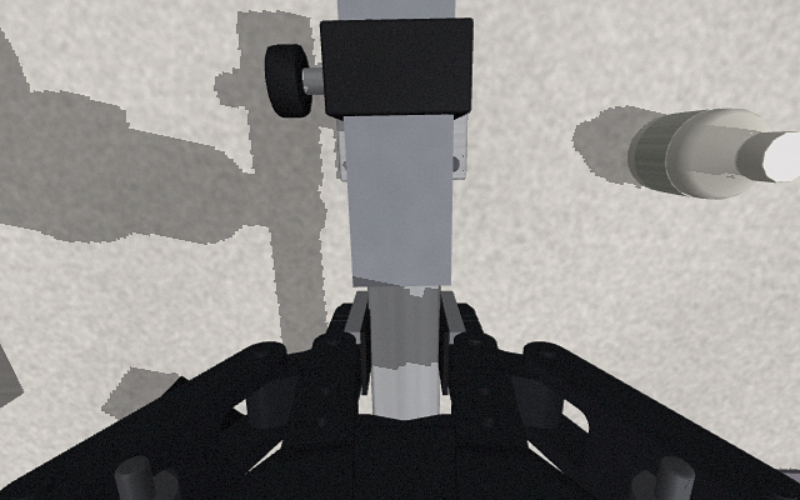

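The sleeve mouth edge is at row 287, which is 21 mm ahead of the TCP and matches the travel. The finger fronts run over rows 291–335, consistent with +11 mm. Force is near zero, so I advance 8 mm, leaving about 2 mm of finger clearance and putting about 3 mm of the button under the edge.

Call:
{"fn": "send_rows", "kwargs": {
  "steps": "1 0 0 0 0 0 0;2 0 0 0 0 0 0;3 0 0 0 0 0 0;4 0 0 0 0 0 0;5 0 0 0 0 0 0;6 0 0 0 0 0 0;7 0 0 0 0 0 0;8 0 0 0 0 0 0"
}}

```text
time_s: 20.9
tool_pos: [0.5898, 0.1622, 0.1407]
tool_rot: [-180.0, -0.0, -167.6]
wrist_force: [0.7, 0.5, -1.5]
finger_gap: 0.278
```

```bash
python3 - <<'E'
from h import *
np.set_printoptions(precision=4,suppress=True)
st=get_state(); KT=cam("wrist",st); im=grab_frame("wrist"); save("w11",cv2.resize(im,(800,500))); im=cv2.imread("pics/w11.png",0)
for u in(350,356,385,420,446,452): print(u,im[290:330,u].tolist())
print(st["tool_pos"],st["wrist_force"])
f=lambda u,v:((u+.5)/1.25-.5,(v+.5)/1.25-.5)
Rt=R.from_euler('xyz',st["tool_rot"],degrees=True).as_matrix()
L=lambda uv,z:Rt.T@(atz(KT,f(*uv),z)-st["tool_pos"])*1000
for v in range(290,330,5): print(v,L((400,v),.166)[0].round(1),end="; ")
E
```

```text
350 [201, 201, 200, 199, 199, 199, 203, 208, 210, 211, 212, 218, 169, 89, 23, 13, 22, 27, 31, 40, 62, 65, 74, 83, 84, 87, 89, 89, 87, 86, 87, 85, 85, 85, 85, 84, 84, 85, 85, 86]
356 [94, 94, 93, 93, 94, 96, 94, 95, 95, 91, 94, 94, 94, 94, 92, 93, 94, 95, 95, 91, 86, 84, 83, 83, 85, 85, 85, 85, 85, 85, 84, 84, 83, 84, 85, 86, 85, 86, 86, 85]
385 [95, 93, 92, 92, 92, 96, 93, 93, 94, 93, 94, 91, 92, 96, 97, 95, 95, 96, 100, 111, 110, 110, 110, 108, 109, 108, 107, 106, 106, 108, 107, 109, 107, 106, 109, 108, 110, 110, 110, 111]
420 [143, 140, 140, 144, 146, 141, 141, 142, 144, 144, 141, 109, 96, 94, 92, 94, 92, 94, 102, 113, 112, 112, 112, 112, 113, 113, 113, 112, 111, 113, 111, 112, 115, 116, 112, 112, 114, 112, 111, 113]
446 [90, 91, 91, 92, 92, 92, 92, 93, 94, 93, 93, 94, 92, 91, 92, 94, 93, 90, 86, 84, 86, 85, 84, 83, 80, 79, 72, 64, 55, 47, 47, 31, 24, 21, 17, 19, 11, 12, 15, 12]
452 [203, 144, 104, 87, 86, 85, 83, 83, 83, 83, 84, 85, 86, 85, 85, 84, 83, 85, 85, 84, 87, 85, 85, 85, 85, 83, 83, 85, 86, 85, 86, 84, 84, 85, 85, 84, 86, 86, 85, 82]
[0.5898 0.1622 0.1407] [ 0.6829  0.5004 -1.4551]
290 20.0; 295 18.2; 300 16.5; 305 14.7; 310 12.9; 315 11.1; 320 9.3; 325 7.5;
```

Call:
{"fn": "send_rows", "kwargs": {
  "steps": "0.7 0 0 0 0 0 0;0.7 0 0 0 0 0 0;0.7 0 0 0 0 0 0.2;0.7 0 0 0 0 0 0.3;0.7 0 0 0 0 0 0.35;0.7 0 0 0 0 0 0.45;0.7 0 0 0 0 0 0.55;0.7 0 0 0 0 0 0.55"
}}

```text
time_s: 21.75
tool_pos: [0.5893, 0.1622, 0.141]
tool_rot: [-180.0, -0.0, -167.6]
wrist_force: [0.1, 0.3, 0.1]
finger_gap: 0.547
```

Call:
{"fn": "send_rows", "kwargs": {
  "steps": "-3 0 0 0 0 0 0.6;-12 0 0 0 0 0 0.6;-22 0 0 0 0 0 0.6;-32 0 0 0 0 0 0.6;-42 0 0 0 0 0 0.6;-47 0 0 0 0 0 0.6;-47 0 0 0 0 0 0.6;-47 0 0 0 0 0 0.6"
}}

```text
time_s: 22.55
tool_pos: [0.635, 0.1722, 0.1405]
tool_rot: [-180.0, -0.1, -167.6]
wrist_force: [0.7, -0.5, -0.2]
finger_gap: 0.597
```

```bash
python3 - <<'E'
from h import *
np.set_printoptions(precision=4,suppress=True)
st=get_state(); im=grab_frame("wrist"); a=cv2.resize(im,(640,400))[:,:]; b=grab_frame("side")
b=cv2.resize(b[110:190,240:400],(400,200),interpolation=cv2.INTER_CUBIC)
o=np.zeros((600,640,3),np.uint8);o[:400]=a;o[400:,:400]=b;save("w12",o);print(st["tool_pos"],st["tool_rot"],st["wrist_force"],st["finger_gap"])
E
```

```text
[0.635  0.1722 0.1405] [-179.9859   -0.0852 -167.6238] [ 0.6784 -0.5162 -0.1993] 0.5973158504029363
```

View pics/w12.png

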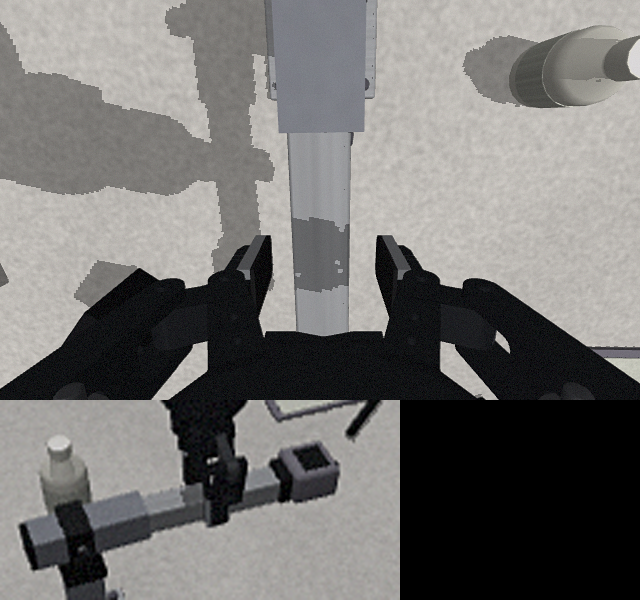

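The dark spot at (352,137), just behind the mouth, sticks out only about 1–2 mm. A free button would stick out 6 mm, so it is being held in under the sleeve edge. The boom hangs in the sleeve between the open pads. That was my last picture view, so I go on with numeric measurements, starting with the tube's droop from its width.

```bash
cat > droop.py <<'E'
from h import *
np.set_printoptions(precision=4,suppress=True)
def edges(g,v,c0,c1):
    d=np.abs(np.gradient(cv2.GaussianBlur(g,(0,0),.7)[v])); o=[]
    for c in(c0,c1):
        i=int(c)-7; w=d[i:i+15]; k=np.argmax(w); s=slice(max(k-2,0),k+3); o.append(i+np.average(np.arange(15)[s],weights=w[s]))
    return o
st=get_state(); KT=cam("wrist",st); im=grab_frame("wrist"); cv2.imwrite("pics/dr.png",im[:,:,::-1]); g=im.mean(2)
Rt=R.from_euler('xyz',st["tool_rot"],degrees=True).as_matrix(); X=[];Z=[]
for v in range(145,322,8):
    l,r_=edges(g,v,288+(v-140)*.05,350-(v-140)*.006)
    w=[np.linalg.norm(atz(KT,(l,v),z)-atz(KT,(r_,v),z)) for z in(.15,.17)]
    z=.15+.02*(.025-w[0])/(w[1]-w[0]); p=Rt.T@(atz(KT,((l+r_)/2,v),z)-st["tool_pos"])*1000
    X.append(p[0]);Z.append(z*1000); print(v,round(l,1),round(r_,1),p.round(1))
from scipy.stats import theilslopes
s=theilslopes(Z,X); print("top z at x=0",s[1],"slope deg",np.degrees(np.arctan(s[0])))
E
python3 droop.py
```

```text
145 287.1 351.2 [ 54.7  -2.1 -21.4]
153 287.4 350.7 [ 51.5  -2.2 -20.8]
161 287.3 350.3 [ 48.4  -2.3 -21.2]
169 288.3 350.7 [ 45.1  -2.  -20.7]
177 288.4 350.1 [ 41.7  -2.1 -20.2]
185 289.1 350.1 [ 38.3  -2.  -19.6]
193 289.4 349.8 [ 34.8  -2.  -19.1]
201 289.9 349.6 [ 31.3  -2.  -18.9]
209 290.1 349.7 [ 27.9  -1.9 -19.4]
217 290.3 349.7 [ 24.5  -1.9 -19.7]
225 290.7 349.2 [ 20.6  -2.  -18.9]
233 291.3 349.2 [ 16.8  -1.9 -18.4]
241 291.6 349.1 [ 13.1  -1.8 -18.6]
249 291.8 349.1 [  9.5  -1.8 -18.9]
257 292.3 348.9 [  5.4  -1.8 -18.2]
265 292.7 348.9 [  1.5  -1.7 -18.3]
273 293.4 348.3 [ -3.4  -1.7 -16.6]
281 293.6 348.6 [ -6.8  -1.6 -17.6]
289 293.9 348.7 [-10.7  -1.5 -18. ]
297 294.4 348.7 [-14.9  -1.4 -17.9]
305 294.4 348.6 [-18.6  -1.4 -18.7]
313 295.2 348.1 [-24.3  -1.4 -16.7]
321 295.4 348.6 [-27.4  -1.2 -18.3]
top z at x=0 158.86227083541425 slope deg 2.7465011338162357
```

Call:
{"fn": "send_rows", "kwargs": {
  "steps": "0 -0.8 0 0 0 0 0.4;0 -1.5 0 0 0 0 0.3;0 -1.5 0 0 0 0 0.2;0 -1.5 0 0 0 0 0;0 -1.5 0 0 0 0 0;0 -1.5 0 0 0 0 0;0 -1.5 0 0 0 0 0;0 -1.5 0 0 0 0 0"
}}

```text
time_s: 23.5
tool_pos: [0.6353, 0.1706, 0.1407]
tool_rot: [-180.0, -0.1, -167.6]
wrist_force: [-0.5, -0.8, 2.1]
finger_gap: 0.276
```

Call:
{"fn": "send_rows", "kwargs": {
  "steps": "0 0 -0.5 0 -0.006 0 0;0 0 -1 0 -0.012 0 0;0 0 -1.5 0 -0.018 0 0;0 0 -2 0 -0.024 0 0;0 0 -2.5 0 -0.03 0 0;0 0 -3 0 -0.036 0 0;0 0 -3 0 -0.036 0 0;0 0 -3 0 -0.036 0 0"
}}

```text
time_s: 24.3
tool_pos: [0.6355, 0.1707, 0.1435]
tool_rot: [-180.0, 2.0, -167.6]
wrist_force: [1.6, -1.1, -3.3]
finger_gap: 0.28
```

```bash
python3 -c "
from h import *
s=get_state();print(s['ft_torque'],s['wrist_force'],s['tool_pos'],s['tool_rot'])"
```

```text
[-0.24139823 -0.40029927  0.10884546] [ 1.57911655 -1.09618043 -3.26417644] [0.63551592 0.170722   0.14351355] [-179.98279986    2.01592238 -167.62421425]
```

Call:
{"fn": "send_rows", "kwargs": {
  "steps": "2 0 -0.1 0 0 0 0;4 0 -0.2 0 0 0 0;6 0 -0.2 0 0 0 0;8 0 -0.3 0 0 0 0;10 0 -0.4 0 0 0 0;12 0 -0.4 0 0 0 0;14 0 -0.5 0 0 0 0;16 0 -0.6 0 0 0 0"
}}

```text
time_s: 25.1
tool_pos: [0.6215, 0.1675, 0.1447]
tool_rot: [-180.0, 2.2, -167.6]
wrist_force: [5.7, -0.1, -1.7]
finger_gap: 0.277
```

Call:
{"fn": "send_rows", "kwargs": {
  "steps": "2 0 0.2 0 0 0 0;4 0 0.2 0 0 0 0;6 0 0.1 0 0 0 0;8 0 0 0 0 0 0;10 0 0 0 0 0 0;12 0 0 0 0 0 0;13 0 0 0 0 0 0;13 0 0 0 0 0 0"
}}

```text
time_s: 25.9
tool_pos: [0.6084, 0.1646, 0.1443]
tool_rot: [-180.0, 2.2, -167.6]
wrist_force: [5.3, -1.2, -1.5]
finger_gap: 0.277
```

```bash
python3 - <<'E'
from h import *
np.set_printoptions(precision=3,suppress=True)
st=get_state(); KT=cam("wrist",st); im=grab_frame("wrist"); g=im.mean(2); cv2.imwrite("pics/a.png",im[:,:,::-1])
print(st["tool_pos"],st["wrist_force"],st["ft_torque"])
for u in(300,310,320,330,340):
    d=np.abs(np.gradient(cv2.GaussianBlur(g,(0,0),.7)[:,u])); k=[int(i) for i in np.argsort(d[130:300])[-4:]+130]; print(u,[(i,round(d[i],0)) for i in sorted(k)])
m=np.array([.5774,.1568,.15]); 
Rt=R.from_euler('xyz',st["tool_rot"],degrees=True).as_matrix()
for v in range(180,260,10): print(v,(Rt.T@(atz(KT,(320,v),.166)-st["tool_pos"])*1000)[0].round(1),end=" ")
E
```

```text
[0.608 0.165 0.144] [ 5.338 -1.179 -1.53 ] [-0.318 -0.937  0.16 ]
300 [(213, np.float64(17.0)), (214, np.float64(22.0)), (287, np.float64(21.0)), (288, np.float64(22.0))]
310 [(215, np.float64(16.0)), (216, np.float64(22.0)), (285, np.float64(21.0)), (286, np.float64(21.0))]
320 [(222, np.float64(21.0)), (223, np.float64(21.0)), (283, np.float64(19.0)), (284, np.float64(22.0))]
330 [(228, np.float64(22.0)), (229, np.float64(23.0)), (285, np.float64(23.0)), (286, np.float64(22.0))]
340 [(222, np.float64(14.0)), (223, np.float64(14.0)), (287, np.float64(22.0)), (288, np.float64(23.0))]
180 41.2 190 37.0 200 32.8 210 28.6 220 24.2 230 19.7 240 15.2 250 10.5
```

Call:
{"fn": "send_rows", "kwargs": {
  "steps": "0.7 0 0 0 0 0 0;1.4 0 0 0 0 0 0;2.1 0 0 0 0 0 0;2.8 0 0 0 0 0 0;3.5 0 0 0 0 0 0;4.2 0 0 0 0 0 0;4.8 0 0 0 0 0 0;4.8 0 0 0 0 0 0"
}}

```text
time_s: 26.75
tool_pos: [0.6018, 0.1637, 0.1431]
tool_rot: [180.0, 2.0, -167.6]
wrist_force: [-0.4, -0.3, -1.9]
finger_gap: 0.278
```

Call:
{"fn": "send_rows", "kwargs": {
  "steps": "0.5 0 0 0 0 0 0;1 0 0 0 0 0 0;1.5 0 0 0 0 0 0;2 0 0 0 0 0 0;2 0 0 0 0 0 0;2 0 0 0 0 0 0;2 0 0 0 0 0 0;2 0 0 0 0 0 0"
}}

```text
time_s: 27.55
tool_pos: [0.601, 0.1632, 0.1433]
tool_rot: [-180.0, 2.1, -167.6]
wrist_force: [3.8, 2.1, -2.4]
finger_gap: 0.277
```

Call:
{"fn": "send_rows", "kwargs": {
  "steps": "-1 0 0 0 0 0 0;-2 0 0 0 0 0 0;-3 0 0 0 0 0 0;-4 0 0 0 0 0 0;-4.5 0 0 0 0 0 0;-4.5 0 0 0 0 0 0;-4.5 0 0 0 0 0 0;-4.5 0 0 0 0 0 0"
}}

```text
time_s: 28.35
tool_pos: [0.604, 0.1638, 0.1428]
tool_rot: [-180.0, 1.9, -167.6]
wrist_force: [-5.0, -1.4, -0.3]
finger_gap: 0.279
```

Resistance both ways suggests a lock. I'll pull a little more to confirm, then check with the networks.

Call:
{"fn": "send_rows", "kwargs": {
  "steps": "-1 0 0 0 0 0 0;-2 0 0 0 0 0 0;-3 0 0 0 0 0 0;-3 0 0 0 0 0 0;-3 0 0 0 0 0 0;-3 0 0 0 0 0 0;-3 0 0 0 0 0 0;-3 0 0 0 0 0 0"
}}

```text
time_s: 29.15
tool_pos: [0.6043, 0.1639, 0.1425]
tool_rot: [-180.0, 1.6, -167.6]
wrist_force: [-13.8, -3.1, 3.0]
finger_gap: 0.274
```

```bash
python3 - <<'E'
from h import *
np.set_printoptions(precision=3,suppress=True)
st=get_state(); KT=cam("wrist",st); im=grab_frame("wrist"); cv2.imwrite("pics/b.png",im[:,:,::-1])
for t in("snap_button","button_seat"):
    print(t,[(np.round(x["centre"],1),round(x["p"],2)) for x in spotter.spot_point("wrist",t)[:2]],[(np.round(x["bbox"],1),round(x["p"],2)) for x in spotter.find_in("wrist",t)[:2]])
y=np.radians(13.3); d=np.array([np.cos(y),np.sin(y),0]);n=np.array([-d[1],d[0],0]); m=np.array([.5774,.1568,.15])
for o in(.016,.0185): print(proj(KT,np.array([m-d*.032+n*o+[0,0,.006],m-d*.026+n*o,m-d*.038+n*o])))
p=proj(KT,m-d*.032+n*.0185+[0,0,.004])[0].astype(int); print(p); g=im.mean(2).astype(int)
for v in range(p[1]-16,p[1]+17,2): print(v,g[v,p[0]-9:p[0]+11].tolist())
E
```

```text
snap_button [] []
button_seat [] [(array([291.7, 212.8, 355.9, 335.6]), 0.72)]
[[359.766 131.163]
 [357.961 144.268]
 [358.399 115.401]]
[[365.932 131.056]
 [363.778 144.168]
 [364.372 115.296]]
[365 130]
114 [135, 133, 134, 133, 132, 130, 135, 133, 134, 137, 131, 80, 109, 171, 166, 169, 162, 164, 150, 145]
116 [133, 135, 134, 135, 137, 133, 135, 137, 134, 137, 137, 95, 81, 130, 168, 163, 165, 163, 149, 138]
118 [135, 135, 133, 133, 139, 135, 133, 134, 134, 137, 133, 92, 76, 87, 166, 160, 162, 161, 147, 157]
120 [130, 133, 132, 137, 137, 133, 135, 137, 137, 133, 135, 80, 78, 92, 165, 162, 161, 163, 146, 140]
122 [134, 134, 138, 133, 137, 134, 136, 137, 139, 137, 131, 75, 95, 163, 163, 161, 162, 159, 141, 134]
124 [133, 136, 134, 139, 135, 134, 138, 138, 137, 137, 138, 169, 169, 168, 167, 163, 103, 168, 151, 157]
126 [134, 134, 135, 135, 134, 137, 137, 137, 134, 137, 134, 169, 162, 168, 167, 165, 169, 164, 151, 161]
128 [136, 136, 133, 138, 135, 132, 135, 138, 136, 137, 140, 170, 170, 170, 167, 170, 169, 168, 157, 164]
130 [133, 136, 136, 135, 135, 136, 140, 135, 135, 138, 136, 132, 1
[... 178 characters left out ...]
 136, 135, 136, 134, 152, 202, 204, 202, 200, 199, 196, 195, 190, 187]
136 [133, 135, 135, 132, 134, 133, 133, 136, 134, 136, 152, 205, 204, 203, 200, 197, 192, 191, 188, 183]
138 [135, 133, 132, 134, 134, 133, 136, 135, 132, 134, 156, 203, 201, 196, 196, 193, 191, 185, 184, 182]
140 [134, 129, 137, 136, 132, 135, 134, 138, 135, 134, 153, 200, 202, 197, 194, 194, 186, 182, 180, 185]
142 [137, 135, 135, 135, 133, 137, 134, 135, 132, 138, 163, 193, 195, 194, 193, 187, 182, 182, 183, 185]
144 [134, 133, 133, 134, 133, 135, 132, 131, 130, 134, 161, 191, 195, 193, 191, 185, 186, 182, 182, 184]
146 [137, 133, 135, 134, 133, 133, 134, 131, 132, 134, 166, 192, 196, 195, 192, 189, 189, 186, 186, 186]
```

It is locked: a 14 N pull moved it 0.3 mm, and a dark button-sized bump shows outside the sleeve wall at the hole. Now I relax the pull, release and withdraw upward.

Call:
{"fn": "send_rows", "kwargs": {
  "steps": "1.5 0 0 0 0 0 0;3 0 0 0 0 0 0;4 0 0.5 0 0 0 0;4 0 0.5 0 0 0 0;4 0 0.5 0 0 0 0.2;4 0 0.5 0 0 0 0.3;4 0 0.5 0 0 0 0.5;4 0 0.5 0 0 0 0.65"
}}

```text
time_s: 30.2
tool_pos: [0.6047, 0.1641, 0.143]
tool_rot: [-180.0, 2.1, -167.6]
wrist_force: [0.1, 1.1, 0.1]
finger_gap: 0.628
```

Call:
{"fn": "send_rows", "kwargs": {
  "steps": "0 0 0 0 0 0 0.8;0 0 -5 0 0 0 0.8;0 0 -20 0 0 0 0.8;0 0 -40 0 0 0 0.8;0 0 -65 0 0 0 0.8;0 0 -90 0 0 0 0.8;0 0 -110 0 0 0 0.8;0 0 -110 0 0 0 0.8"
}}

```text
time_s: 31.0
tool_pos: [0.6013, 0.1633, 0.2564]
tool_rot: [180.0, 2.3, -167.6]
wrist_force: [0.0, -0.1, -0.0]
finger_gap: 0.799
```

```bash
python3 - <<'E'
from h import *
np.set_printoptions(precision=3,suppress=True)
st=get_state(); KT=cam("wrist",st); im=grab_frame("wrist"); cv2.imwrite("pics/c.png",im[:,:,::-1]); print(st["tool_pos"],st["wrist_force"])
for t in("snap_button","button_seat","tee_center"):
    print(t,[(np.round(x["centre"],1),round(x["p"],2)) for x in spotter.spot_point("wrist",t)[:2]])
y=np.radians(13.3); d=np.array([np.cos(y),np.sin(y),0]);n=np.array([-d[1],d[0],0]); m=np.array([.5774,.1568,.15])
p=proj(KT,m-d*.032+n*.0175+[0,0,.004])[0].astype(int); print("hole exp",p, "seat exp",proj(KT,m-d*.032+n*.0125)); g=im.mean(2).astype(int)
for v in range(p[1]-10,p[1]+11,2): print(v,g[v,p[0]-8:p[0]+10].tolist())
im=grab_frame("side"); s=cam("side")
for t in("boom_center","tee_center","carton_flat","carton_dark","reagent_bottle"): print(t,[(np.round(x["centre"],1),round(x["p"],2)) for x in spotter.spot_point("side",t)[:1]])
print("exp boom_center",proj(s,m+d*.02))
im=grab_frame("top")
for t in("carton_flat","carton_dark","reagent_bottle"): print(t,[(np.round(x["centre"],1),round(x["p"],2)) for x in spotter.spot_point("top",t)[:1]])
E
```

```text
[0.601 0.163 0.256] [ 0.047 -0.095 -0.019]
snap_button [(array([322.1,  74.8]), 0.62)]
button_seat []
tee_center [(array([322.2,  73.1]), 0.75)]
hole exp [344 121] seat exp [[337.862 121.182]]
111 [125, 126, 127, 129, 126, 125, 124, 122, 124, 135, 155, 99, 99, 66, 68, 72, 67, 70]
113 [126, 124, 126, 127, 123, 128, 122, 126, 126, 132, 95, 79, 63, 69, 76, 72, 76, 73]
115 [126, 125, 126, 123, 123, 130, 129, 125, 131, 133, 96, 66, 73, 76, 77, 76, 73, 78]
117 [126, 123, 125, 126, 125, 129, 128, 131, 128, 109, 120, 90, 60, 70, 69, 73, 71, 78]
119 [124, 122, 125, 125, 126, 128, 126, 128, 129, 114, 113, 163, 158, 159, 133, 69, 109, 95]
121 [125, 125, 125, 123, 126, 126, 127, 127, 129, 107, 83, 159, 156, 152, 154, 156, 156, 157]
123 [124, 126, 124, 126, 126, 127, 126, 127, 125, 111, 74, 127, 125, 121, 117, 118, 118, 116]
125 [123, 126, 129, 125, 128, 128, 129, 129, 128, 112, 125, 178, 179, 180, 181, 179, 174, 177]
127 [126, 123, 126, 128, 125, 125, 124, 127, 122, 112, 150, 179, 174, 173, 174, 177, 179, 179]
129 [125, 128, 124, 125, 126, 128, 123, 126, 125, 144, 186, 174, 169, 172, 173, 178, 178, 179]
131 [125, 126, 126, 128, 127, 125, 125, 126, 127, 144, 185, 177, 179, 179, 182, 174, 174, 176]
boom_center [(array([303.7, 154. ]), 0.72)]
tee_center [(array([269.6, 163.4]), 0.79)]
carton_flat [(array([420.6, 317.6]), 0.95)]
carton_dark [(array([401.1, 229.5]), 0.66)]
reagent_bottle [(array([270. , 154.8]), 0.7)]
exp boom_center [[305.883 153.546]]
carton_flat [(array([395.6, 151.8]), 0.82)]
carton_dark [(array([320.2, 148.4]), 0.61)]
reagent_bottle [(array([219.4, 247.9]), 0.57)]
```

```bash
python3 -c "
from h import *
print(r.job_done())"
```

```text
the job is handed in; nothing more can be done
None
```

The boom is on the post and locked, the gripper has let go and withdrawn above it, and the job is handed in at about 31 s of robot time.

**What I did**
- The first grasp could not be turned to the sleeve's angle because joint 6 was at its limit. I set the boom down once on clear bench and regrasped it with the gripper turned half round.
- I held the button flush and slid the tapered end in with almost no force. I stopped with the fingers about 2 mm short of the mouth and about 3 mm of the button under the edge.
- I then regrasped further back and pushed on with about 5 N of rubbing until the force dropped to zero.

**Last checks**
- **Lock:** A 14 N pull moved the boom only 0.3 mm. Pushing on also met resistance.
- **Button:** Pixel values beside the sleeve show a small dark bump where the hole should be. The networks did not confirm it: `snap_button` was reported only once, on the clamp instead, and `button_seat` was not found after release.
- **Boom position:** After release, `boom_center` in the side view was within about 2 px of where the locked boom should be.
- **Cartons and bottle:** The networks put all three within 2–5 px of where they were at the start, which I take as their noise. I had no picture views left, so this was not checked by eye.
- **Wrist force:** It was near zero after release.

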